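# File a parts case into the sloping rack and lock the hold-down bar

### The arm

A 6-joint arm with a two-finger parallel gripper is mounted at the origin on a cart in front of the work surface, level with it; the furniture and walls round the work are solid. World frame = base frame: x ahead of the robot, y to its left, z up, the work surface at z = 0. Lengths are in m, angles in degrees, forces in N, time in s.
With the tool pointing down it reaches from about 0.25 to 0.8 m from the base axis. Payload 8.5 kg.
Tool frame: the origin (TCP) lies at the very end of the fingers, on their centre line; the grasp point (between the pads) lies arm.grasp_offset behind it (arm.grasp_offset is the distance from the TCP to the grasp point, in m); z points along the fingers, y is the line along which they close (so a half turn about z gives the same grasp; the last joint's range is limited). The gripper opens to 85 mm and grips with 20 to 120 N. Pads are 22 mm wide; open, the fingers measure 114 mm over their backs; the gripper's body (76 mm by 85 mm) begins 54 mm behind the grasp point. The pads swing forward as they close: fully open they stand 13 mm farther back than shut.
Start: joints at [71.906, 13.648, -0.773, 75.585, 0, 90], TCP at [0.163, 0.499, 0.231] pointing down, gripper open.
Joint ranges: [-152.45, 152.45], [-59.26, 108.67], [-65.41, 83.53], [-104.44, 129.93], [-82.83, 76.93], [-180, 180]. Speed limits (degrees/s): [127.2, 127.2, 159.86, 180, 180, 180].

### API

Orientations are given as [roll, pitch, yaw] about the fixed x, y, z axes, in that order (R = Rz(yaw) Ry(pitch) Rx(roll)).
In Python, from rig import arm gives the robot as it stands. The module is installed in compiled form; this text tells all that it offers.
- The arm moves only by the tool send_rows, never from a script. Its argument "increments" is a list of rows, each an object with "gripper": the finger opening in m, from 0 to 0.0854; "linear": the shift along the world's x, y, z in m, a list of three; "angular": the turn, a rotation vector about the world's x, y, z in rad, a list of three. In form: [{"gripper": gripper, "linear": [tx, ty, tz], "angular": [wx, wy, wz]}, ...]. A call has 1 to 10 rows; each row shifts and turns the commanded pose from where the row before left it; what a row does not reach is not made up. A row lasts 1/12 s, in which the tool goes at most 41.7 mm and 7.16 degrees, less where a joint would pass 70% of its speed; a pose out of reach is approached as far as the arm can. A call is refused whole if a number of a shift passes 0.0417 or a number of a turn 0.125, either way. A call with a gripper value outside its range is refused whole. The fingers move at their own pace and stop on an object; "squeeze" is the grip in N (left out, the last holds). Time passes only in rows, so rows that do not move let the fingers close. It gives the time, the measured TCP pose, the force, the opening and the grip force at its end, in the units of the state.
- arm.state(): the state, without advancing time (a new reading comes with each control period).
- arm.grab_frame(name): name is "scene" or "top" or "wrist"; returns a dict with "color" (420x560x3 uint8, blue, green, red), "mtx" (3x3 intrinsics, pixels), "k1" (the pictures are not rectified: a ray, as slopes to the right and down, at radius r is drawn at 1 + k1 r^2 times it, then the intrinsics apply), "extrinsics" (4x4, takes a point from camera to world coordinates). Camera axes: x right, y up, looking along -z (the intrinsics and any distortion apply to the point x, -y, -z); pixel columns grow to the right and rows downward; lengths in m; the calibration is good to about 2 mm. A picture is of the moment at which its call begins. There is no depth.
- arm.job_done(): hands the job in; it is judged then, once.
The state is a dict: "time_s": time; "joint_positions": joint angles; "joint_velocities": joint speeds; "joint_efforts": joint torques, N m; "eef_pos": TCP position; "orientation": TCP orientation; "wrist_force": force on the tool from outside, world axes, zero at the start; "torque": the same for the moment, N m; "gripper_width": opening from 0.0 (shut) to 1.0 (fully open); "grip_force": force on a finger pad.
Only numpy, scipy, OpenCV 4.12 (cv2) and the standard library are available. Lean on these libraries where they do the work, as an engineer would, in place of code of your own. Each camera call takes 0.05 s, during which the arm holds its last target. There are 200 camera calls.

### The job

Swing the sloping rack's hold-down bar up out of the way, take the full-height case from its stand on the desk (leave the low one where it is) and push it in between the two cases already in the rack until it sits fully home like its neighbours. Then swing the bar back down fully over the row. Disturb nothing else.

Things in the scene. Friction and masses are not known exactly. Their poses are not given: they have to be found in the camera images.
- rack_seat (a point): Fixed plywood rack. Point on its floor, mid-depth, at the inside of the downhill end plate. x = depth, level, away from robot; y = uphill along the floor, which rises 25 deg to the robot's left; z = square out of the floor (leans 25 deg to downhill). Inside 112 mm (y) by 126 mm (x, +-63). 6 mm walls: downhill plate 70 high, uphill 78, back 56, front lip 12. Yaw +-0.25 rad.
- case_lower_mid (a point): Centre of the loose grey case standing in the rack against the downhill plate: 110 x 30 x 84 mm, 0.14 kg, like case_new but with a flat foot as wide as the case. Axes as case_new_mid.
- case_upper_mid (a point): Centre of the loose grey case uphill of case_lower, at first touching it: the only gap is the groove between their rounded tops. Shape as case_lower. It stands on the 2 mm sole of a steel bookend (plate 6 thick, 78 high, on its uphill side), so 2 mm higher than the others. Bookend and case slide up to 37 mm uphill together when pushed with a few N; own weight keeps the row closed.
- case_new_mid (a point): Centre of the full-height loose grey case to be filed: 110 long (x), 30 thick (y), 84 tall (z, up), 0.1-0.2 kg, friction about 0.6. Lower 24 mm taper to a foot 6 wide; top edges rounded 10 mm. Same both ways round. Stands upright in one of two plywood stands, which swap places: slot cheeks 44 high, case foot 6 above the desk, upper 46 mm free.
- case_low_mid (a point): The low case in the other stand, same look but only 56 mm tall; centre of the case (28 mm above its foot). To be left alone.
- hold_bar (a joint): Hold-down bar of the rack: angle in rad, 0 = down along the row (its underside 3 to 5 mm above the tops of cases that sit home), 2.15 = swung up and back at its stop; it starts 0 to 0.25. Stiff hinge (0.08 N m friction): it stays where it is left.
- bar_hinge (a point): Hinge axis of the bar, at the uphill end, 120 mm uphill of rack_seat and 93 mm out of the floor. The axis is parallel to rack_seat's x; a growing angle lifts the bar's free end up and over towards uphill.
- bar_grip (a point): Centre of the black cylindrical grip on the bar's free end, 150 mm from the hinge axis: 18 mm diameter, 22 mm long along rack_seat's x. With the bar down it overhangs the downhill plate by 30 mm with free space under it. The bar itself is 14 mm wide and 8 mm thick.
- dropper_mid (a point): Bystander: small dropper bottle, 29 mm diameter, 88 mm tall, centre. Stands between the two stands.
- flask_mid (a point): Bystander: clear solvent bottle, 60 mm diameter, 125 mm tall, centre. Stands in front of the rack, on its left.
- jar_big_mid (a point): Bystander: wide screw-lid jar, 52 mm diameter, 59 mm tall, centre. Stands right of the rack, towards the back.

How it is judged (in metres and radians):
On the way, in this order (a step that is already met when the one before it is completed fails the run):
1. the hold-down bar is swung up (angle over 1.4 rad) (value of joint hold_bar above 1.4 rad), for 0.2 s.
2. the full-height case is home between its two neighbours while the bar is still up (z of each of case_new_mid, case_lower_mid in the frame of rack_seat below 0.047 m and angle between the z axis of each of case_new_mid, case_lower_mid, case_upper_mid and the z axis of rack_seat, either way round below 0.14 rad and z of case_upper_mid in the frame of rack_seat below 0.049 m and angle between the x axis of case_new_mid and the x axis of rack_seat, either way round below 0.14 rad and y of case_new_mid in the frame of case_lower_mid between 0.02 and 0.045 m and y of case_new_mid in the frame of case_upper_mid between -0.045 and -0.02 m and x of case_new_mid in the frame of rack_seat between -0.03 and 0.03 m and y of case_new_mid in the frame of rack_seat between 0.02 and 0.08 m and value of joint hold_bar above 1 rad), for 0.2 s.
At the end, for the whole second after the job is handed in: the full-height case stands between its neighbours, within 5 mm of fully home; the neighbours too are still within 5 mm of home; all three square to the rack within 0.14 rad; the bar is down (under 0.07 rad); cases and bar at rest (z of each of case_new_mid, case_lower_mid in the frame of rack_seat below 0.047 m and angle between the z axis of each of case_new_mid, case_lower_mid, case_upper_mid and the z axis of rack_seat, either way round below 0.14 rad and z of case_upper_mid in the frame of rack_seat below 0.049 m and angle between the x axis of case_new_mid and the x axis of rack_seat, either way round below 0.14 rad and y of case_new_mid in the frame of case_lower_mid between 0.02 and 0.045 m and y of case_new_mid in the frame of case_upper_mid between -0.045 and -0.02 m and x of case_new_mid in the frame of rack_seat between -0.03 and 0.03 m and y of case_new_mid in the frame of rack_seat between 0.02 and 0.08 m and value of joint hold_bar below 0.07 rad and linear speed of each of case_new, case_lower, case_upper below 0.02 m/s and velocity of joint hold_bar below 0.1 rad/s); the robot touches nothing.
It fails at once if the low case is moved more than 20 mm (distance of case_low_mid from where it was at the start of the episode above 0.02 m).
It fails at once if the dropper bottle is moved more than 25 mm (distance of dropper_mid from where it was at the start of the episode above 0.025 m).
It fails at once if the solvent bottle is moved more than 25 mm (distance of flask_mid from where it was at the start of the episode above 0.025 m).
It fails at once if the wide jar is moved more than 25 mm (distance of jar_big_mid from where it was at the start of the episode above 0.025 m).
It also fails if it takes over 72 s, if anything falls off the work surface, if the arm or the gripper's body presses on something with over 40 N, if the wrist force passes 120 N, or if a joint passes its speed limit or range.

## Working session

There is one attempt and no reset: what is moved stays moved. The work goes in short steps, Python scripts to look and compute and a tool call to move; the robot and the scene stay as the last step left them, time stands still between calls to the robot, and variables do not carry over. Pictures are saved under pics/ and viewed, at most 10 in all, crops included, and the job is handed in when it is done.

Besides the shell and the picture viewer there is one more tool, called after "Request:" as a command line: name --argument value ..., lists and objects as JSON in quotes. send_rows: Moves the arm, as the interface text tells. Its arguments: {"type":"object","properties":{"increments":{"type":"array","items":{"type":"object","properties":{"gripper":{"type":"number"},"linear":{"type":"array","items":{"type":"number"}},"angular":{"type":"array","items":{"type":"number"}}}}},"squeeze":{"type":"number"}},"required":["increments"]}

```bash
ls; mkdir -p pics; python3 - <<'E'
from rig import arm
import cv2,json
print(arm.state(), arm.grasp_offset)
for n in("scene","top"):
    f=arm.grab_frame(n); cv2.imwrite(f"pics/{n}0.png",f["color"]); print(n,f["mtx"],f["k1"],f["extrinsics"])
E
```

```text
pics
{'time_s': 0.0, 'joint_positions': array([ 7.19063749e+01,  1.36810679e+01, -8.16498639e-01,  7.55838368e+01,
        6.01287098e-05,  9.00016447e+01]), 'joint_velocities': array([ 0.08248475,  0.0769099 , -0.05710938,  0.05172592, -0.03888219,
        0.0467826 ]), 'joint_efforts': array([ 1.84932134e-03, -5.38786197e+01,  3.46436298e+01,  1.85157656e-02,
        1.73456569e-04, -1.79082605e-05]), 'eef_pos': array([0.16292252, 0.49865099, 0.23067962]), 'orientation': array([-1.79918597e+02, -5.77919745e-05,  1.61904730e+02]), 'wrist_force': array([ 0.18698568, -0.85546612, -0.20499308]), 'torque': array([-0.06072889, -0.01827464, -0.00966098]), 'grip_force': 0.0, 'gripper_width': 1.0016449970554235} 0.0187
scene [[454.54451119   0.         281.64469682]
 [  0.         454.54451119 213.12515482]
 [  0.           0.           1.        ]] -0.029806293880937595 [[ 0.63006806  0.52460138 -0.57254487 -0.18239796]
 [-0.77645478  0.43652124 -0.45449662 -0.55317136]
 [ 0.01149845  0.73091901  0.68236734  0.97670205]
 [ 0.          0.          0.          1.        ]]
top [[406.62812298   0.         278.96972397]
 [  0.         406.62812298 212.83027535]
 [  0.           0.           1.        ]] -0.02393423419763457 [[-0.01534548  0.98601593 -0.16594306  0.37127498]
 [-0.99967969 -0.01847011 -0.01730267  0.02760223]
 [-0.02012569  0.16562438  0.98598353  1.07740078]
 [ 0.          0.          0.          1.        ]]
```

View pics/scene0.png

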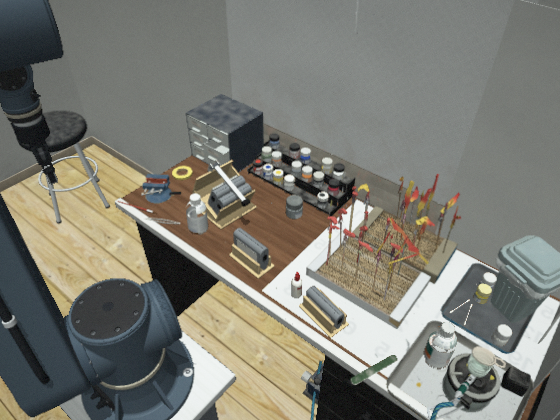

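View pics/top0.png

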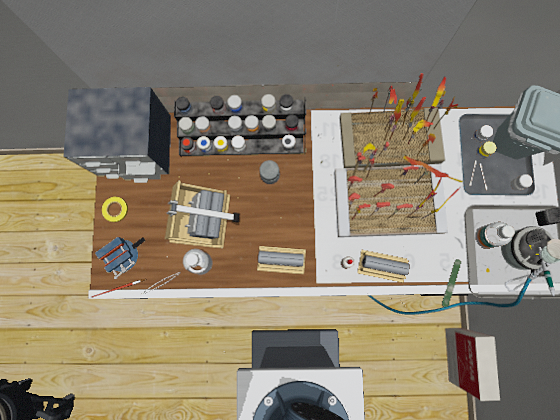

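```bash
python3 - <<'E'
import cv2,numpy as np
t=cv2.imread("pics/top0.png"); s=cv2.imread("pics/scene0.png")
a=cv2.resize(t[170:290,155:305],None,fx=5,fy=5,interpolation=cv2.INTER_CUBIC)
cv2.imwrite("pics/c1.png",a)
b=cv2.resize(s[145:335,180:360],None,fx=3.1,fy=3.1,interpolation=cv2.INTER_CUBIC)
cv2.imwrite("pics/c2.png",b); print(a.shape,b.shape)
E
```

```text
(600, 750, 3) (589, 558, 3)
```

View pics/c1.png

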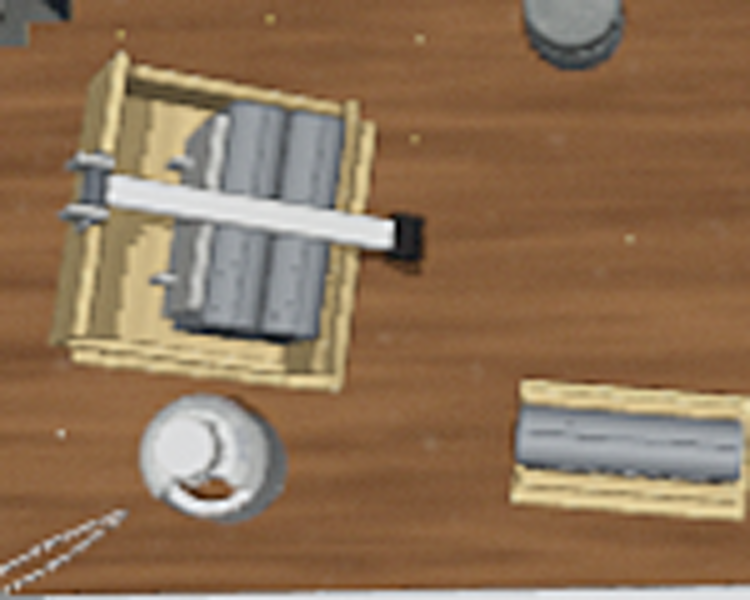

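View pics/c2.png

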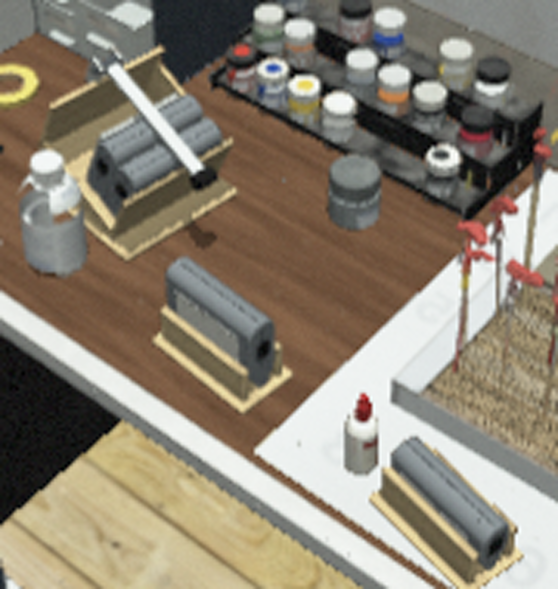

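```bash
cat > h.py <<'E'
import numpy as np,cv2
from rig import arm
from scipy.spatial.transform import Rotation as Rn
from scipy.optimize import least_squares
K={"scene":(np.array([[454.5445,0,281.6447],[0,454.5445,213.1252],[0,0,1]]),-0.029806,np.array([[0.63006806,0.52460138,-0.57254487,-0.18239796],[-0.77645478,0.43652124,-0.45449662,-0.55317136],[0.01149845,0.73091901,0.68236734,0.97670205],[0,0,0,1]])),
"top":(np.array([[406.6281,0,278.9697],[0,406.6281,212.8303],[0,0,1]]),-0.023934,np.array([[-0.01534548,0.98601593,-0.16594306,0.37127498],[-0.99967969,-0.01847011,-0.01730267,0.02760223],[-0.02012569,0.16562438,0.98598353,1.07740078],[0,0,0,1]]))}
def ray(cam,uv):
    M,k,E=cam
    p=cv2.undistortPoints(np.array([[uv]],float),M,np.array([k,0,0,0.]))[0,0]
    d=E[:3,:3]@np.array([p[0],-p[1],-1]); return E[:3,3],d/np.linalg.norm(d)
def onz(cam,uv,z):
    o,d=ray(cam,uv); return o+d*(z-o[2])/d[2]
def proj(cam,P):
    M,k,E=cam; c=(np.asarray(P)-E[:3,3])@E[:3,:3]; s=np.stack([-c[...,0]/c[...,2],c[...,1]/c[...,2]],-1)
    s=s*(1+k*(s**2).sum(-1,keepdims=True)); return s*[M[0,0],M[1,1]]+[M[0,2],M[1,2]]
def tri(*obs):
    A=np.zeros((3,3));b=np.zeros(3);L=[]
    for cam,uv in obs:
        o,d=ray(cam,uv);P=np.eye(3)-np.outer(d,d);A+=P;b+=P@o;L.append((o,d))
    X=np.linalg.solve(A,b); return X,[float(np.linalg.norm(np.cross(X-o,d))) for o,d in L]
def rack(p): # p: x,y,z,yaw -> R,t
    return Rn.from_euler('ZX',[p[3],25*np.pi/180]).as_matrix(),np.array(p[:3])
def wrist(path=None):
    f=arm.grab_frame("wrist")
    if path: cv2.imwrite(path,f["color"])
    return (f["mtx"],f["k1"],f["extrinsics"])
E
python3 - <<'E'
from h import *
np.set_printoptions(precision=4,suppress=True)
T,S=K["top"],K["scene"]
c1=lambda u,v:(T,(155+(u-2)/5,170+(v-2)/5)); c2=lambda u,v:(S,(180+(u-1)/3.1,145+(v-1)/3.1))
for n,a,b in [("grip",(408,237),(203,175)),("hinge",(92,187),(103,63)),("lipcornerDown",(338,388),(128,257)),("jar",(574,12),(354,172))]:
    print(n,*tri(c1(*a),c2(*b)))
for n,a in [("caseL",(517,430)),("caseR",(741,455)),("mid",(628,442))]: print(n,onz(*c1(*a),0.085))
for n,a in [("stTL",(522,380)),("stBL",(512,503)),("stBR",(742,520))]: print(n,onz(*c1(*a),0.03))
print("flask top",onz(*c1(185,445),.12))
c=wrist("pics/w0.png");print(c)
E
```

```text
grip [0.5289 0.1494 0.0945] [0.000822266803816696, 0.0008222668038166631]
hinge [0.5462 0.292  0.1473] [0.0002146582599229114, 0.00021465825992279577]
lipcornerDown [0.4641 0.1964 0.0051] [0.002372058400870104, 0.002372058400870084]
jar [0.6519 0.0663 0.0612] [0.0031376684213183887, 0.0031376684213185553]
caseL [0.4336 0.0977 0.085 ]
caseR [ 0.4197 -0.011   0.085 ]
mid [0.4269 0.0437 0.085 ]
stTL [0.4628 0.0988 0.03  ]
stBL [0.3999 0.1044 0.03  ]
stBR [ 0.3895 -0.0128  0.03  ]
flask top [0.4269 0.252  0.12  ]
(array([[344.852 ,   0.    , 280.1287],
       [  0.    , 344.852 , 209.7563],
       [  0.    ,   0.    ,   1.    ]]), -0.06328827865635273, array([[ 0.3106, -0.9183, -0.2456,  0.1014],
       [ 0.9505,  0.2996,  0.0818,  0.5189],
       [-0.0016, -0.2588,  0.9659,  0.3738],
       [ 0.    ,  0.    ,  0.    ,  1.    ]]))
```

Request:
send_rows --increments '[{"gripper":0.0854,"linear":[0.017,-0.0175,0.0015],"angular":[0,0,-0.069]},{"gripper":0.0854,"linear":[0.017,-0.0175,0.0015],"angular":[0,0,-0.069]},{"gripper":0.0854,"linear":[0.017,-0.0175,0.0015],"angular":[0,0,-0.069]},{"gripper":0.0854,"linear":[0.017,-0.0175,0.0015],"angular":[0,0,-0.069]},{"gripper":0.0854,"linear":[0.017,-0.0175,0.0015],"angular":[0,0,-0.069]},{"gripper":0.0854,"linear":[0.017,-0.0175,0.0015],"angular":[0,0,-0.069]},{"gripper":0.0854,"linear":[0.017,-0.0175,0.0015],"angular":[0,0,-0.069]},{"gripper":0.0854,"linear":[0.017,-0.0175,0.0015],"angular":[0,0,-0.069]},{"gripper":0.0854,"linear":[0.017,-0.0175,0.0015],"angular":[0,0,-0.069]},{"gripper":0.0854,"linear":[0.017,-0.0175,0.0015],"angular":[0,0,-0.069]}]' --squeeze 40

```text
time_s: 0.98
eef_pos: [0.3336, 0.3229, 0.2462]
orientation: [-180.0, 0.0, 122.2]
wrist_force: [1.2, 0.3, 0.9]
gripper_width: 0.998
grip_force: 0.0
```

Request:
send_rows --increments '[{"gripper":0.0854,"linear":[0.017,-0.0175,0.0015],"angular":[0,0,-0.069]},{"gripper":0.0854,"linear":[0.017,-0.0175,0.0015],"angular":[0,0,-0.069]},{"gripper":0.0854,"linear":[0.017,-0.0175,0.0015],"angular":[0,0,-0.069]},{"gripper":0.0854,"linear":[0.017,-0.0175,0.0015],"angular":[0,0,-0.069]},{"gripper":0.0854,"linear":[0.017,-0.0175,0.0015],"angular":[0,0,-0.069]},{"gripper":0.0854,"linear":[0.017,-0.0175,0.0015],"angular":[0,0,-0.069]},{"gripper":0.0854,"linear":[0.017,-0.0175,0.0015],"angular":[0,0,-0.069]},{"gripper":0.0854,"linear":[0.017,-0.0175,0.0015],"angular":[0,0,-0.069]},{"gripper":0.0854,"linear":[0.017,-0.0175,0.0015],"angular":[0,0,-0.069]},{"gripper":0.0854,"linear":[0,0,0],"angular":[0,0,0]}]'

```text
time_s: 1.82
eef_pos: [0.4884, 0.1641, 0.2595]
orientation: [180.0, 0.0, 86.4]
wrist_force: [-0.4, 0.6, 0.2]
gripper_width: 1.003
grip_force: 0.0
```

```bash
python3 - <<'E'
from h import *
s=arm.state();print(s)
print(wrist("pics/w1.png"))
E
```

```text
{'time_s': 1.8167, 'joint_positions': array([ 1.86095000e+01,  1.22251844e+01,  1.46009942e+00,  7.92206636e+01,
       -5.78002782e-02,  1.12200293e+02]), 'joint_velocities': array([ 2.84723639, -1.07637494, -2.06955959,  0.23254736,  1.29711867,
       -2.25448248]), 'joint_efforts': array([ -1.51153643, -51.89106345,  35.32187819,   0.28886531,
        -0.10723094,   0.39249865]), 'eef_pos': array([0.48837701, 0.1641206 , 0.25947653]), 'orientation': array([1.79964965e+02, 4.81306102e-02, 8.64091851e+01]), 'wrist_force': array([-0.41698518,  0.58690377,  0.1887761 ]), 'torque': array([0.01648949, 0.03859282, 0.03871518]), 'grip_force': 0.0, 'gripper_width': 1.0027821084746988}
(array([[344.85204512,   0.        , 280.12871888],
       [  0.        , 344.85204512, 209.75634882],
       [  0.        ,   0.        ,   1.        ]]), -0.06328827865635273, array([[ 9.98038883e-01,  6.06229470e-02,  1.55963598e-02,
         4.92895732e-01],
       [-6.25932047e-02,  9.63750892e-01,  2.59357493e-01,
         2.29163624e-01],
       [ 6.92009847e-04, -2.59825089e-01,  9.65655448e-01,
         4.02489983e-01],
       [ 0.00000000e+00,  0.00000000e+00,  0.00000000e+00,
         1.00000000e+00]]))
```

View pics/w1.png

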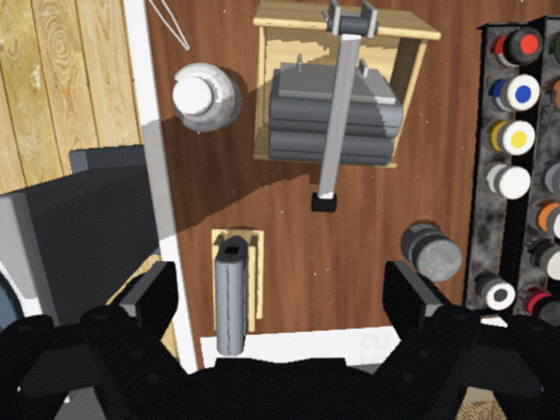

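```bash
python3 - <<'E'
from h import *
np.set_printoptions(precision=4,suppress=True)
T,S=K["top"],K["scene"]
c1=lambda u,v:(T,(155+(u-2)/5,170+(v-2)/5)); c2=lambda u,v:(S,(180+(u-1)/3.1,145+(v-1)/3.1))
W=(np.array([[344.852,0,280.1287],[0,344.852,209.7563],[0,0,1]]),-0.063288,np.array([[9.98038883e-01,6.06229470e-02,1.55963598e-02,4.92895732e-01],[-6.25932047e-02,9.63750892e-01,2.59357493e-01,2.29163624e-01],[6.92009847e-04,-2.59825089e-01,9.65655448e-01,4.02489983e-01],[0,0,0,1]]))
w=lambda u,v:(W,(u,v))
g,e=tri(c1(408,237),c2(203,175),w(324,203));print("grip",g,e)
hh,e=tri(c1(92,187),c2(103,63),w(354,22));print("hinge",hh,e, np.linalg.norm(g-hh))
obs=[((0,.12,.093),*c1(92,187)),((0,.12,.093),*c2(103,63)),((0,.12,.093),*w(354,22)),
 ((-.069,-.006,.07),*w(255,158)),((.069,-.006,.07),*w(395,166)),((-.069,-.006,.07),*c1(340,388)),((.069,-.006,.07),*c1(374,122))]
def f(p):
    R,t=rack(p); return np.concatenate([(proj(c,R@np.array(P)+t)-uv)*(2 if c is W else 3)/3 for P,c,uv in obs])
r=least_squares(f,[.538,.223,.012,-.12]);print(r.x);print(r.fun.reshape(-1,2))
R,t=rack(r.x)
print("hinge",R@[0,.12,.093]+t,"grip in rack",R.T@(g-t),"ang",np.arctan2((R.T@(g-t))[2]-.093,.12-(R.T@(g-t))[1]))
print("home",R@[0,.045,.042]+t,R)
# case top: wrist ends at top z .09 silhouette
for n,o in [("far",w(231,247)),("near",w(230,353)),("L",c1(517,430)),("R",c1(741,455))]: print(n,onz(*o,.085))
M=cv2.inRange(cv2.imread("pics/w1.png")[:,:],(0,0,0),(255,255,255))
E
```

```text
grip [0.529  0.1498 0.0939] [0.0006447732680122582, 0.0010660258159507804, 0.00046807963498360627]
hinge [0.5463 0.291  0.1479] [0.0007080490664770293, 0.0010152948476632071, 0.0016113636577801203] 0.1521809370736942
[ 0.537   0.2199  0.0119 -0.1316]
[[ 1.3808  0.0665]
 [ 0.8618  0.5311]
 [-1.2155  1.2779]
 [-2.0223 -0.6531]
 [-0.0935  0.8232]
 [-3.152  -2.955 ]
 [-2.3629 -3.7296]]
hinge [0.5462 0.2887 0.1469] grip in rack [ 0.0012 -0.0293  0.1041] ang 0.07452655561920674
home [0.5401 0.2427 0.069 ] [[ 0.9914  0.1189 -0.0555]
 [-0.1312  0.8985 -0.419 ]
 [ 0.      0.4226  0.9063]]
far [0.4372 0.1091 0.085 ]
near [ 0.4232 -0.0139  0.085 ]
L [0.4336 0.0977 0.085 ]
R [ 0.4197 -0.011   0.085 ]
```

Request:
send_rows --increments '[{"gripper":0.06,"linear":[0.014,-0.005,-0.01],"angular":[0,0,-0.021]},{"gripper":0.06,"linear":[0.014,-0.005,-0.02],"angular":[0,0,-0.021]},{"gripper":0.06,"linear":[0.015,-0.005,-0.02],"angular":[0,0,-0.021]},{"gripper":0.06,"linear":[0,0,-0.02],"angular":[0,0,0]},{"gripper":0.06,"linear":[0,0,-0.02],"angular":[0,0,0]},{"gripper":0.06,"linear":[0,0,-0.02],"angular":[0,0,0]},{"gripper":0.06,"linear":[0,0,-0.01],"angular":[0,0,0]},{"gripper":0.06,"linear":[0,0,0],"angular":[0,0,0]},{"gripper":0.06,"linear":[0,0,0],"angular":[0,0,0]}]'

```text
time_s: 2.62
eef_pos: [0.5288, 0.1518, 0.1396]
orientation: [-179.9, 0.0, 83.2]
wrist_force: [0.0, 0.6, 0.3]
gripper_width: 0.699
grip_force: 0.0
```

```bash
python3 - <<'E'
from h import *
s=arm.state();print(s["eef_pos"],s["orientation"])
c=wrist("pics/w2.png")
print(c[2],proj(c,np.array([.529,.150,.094])),proj(c,s["eef_pos"]))
E
```

```text
[0.5287737  0.15182424 0.13964122] [-1.79947654e+02  1.79060879e-02  8.32272518e+01]
[[ 9.93025361e-01  1.13645859e-01  3.13887152e-02  5.37113136e-01]
 [-1.17897869e-01  9.59084694e-01  2.57403654e-01  2.16449162e-01]
 [-8.51576837e-04 -2.59309020e-01  9.65794029e-01  2.82682943e-01]
 [ 0.00000000e+00  0.00000000e+00  0.00000000e+00  1.00000000e+00]] [280.02222836 236.91602836] [278.929053   267.12092748]
```

View pics/w2.png

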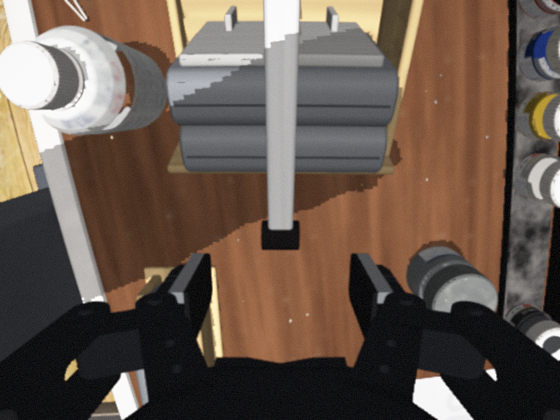

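Request:
send_rows --increments '[{"gripper":0.06,"linear":[0,-0.002,-0.02],"angular":[0,0,0]},{"gripper":0.06,"linear":[0,0,-0.02],"angular":[0,0,0]},{"gripper":0.06,"linear":[0,0,-0.02],"angular":[0,0,0]},{"gripper":0.018,"linear":[0,0,0],"angular":[0,0,0]},{"gripper":0.018,"linear":[0,0,0],"angular":[0,0,0]},{"gripper":0.018,"linear":[0,0,0],"angular":[0,0,0]},{"gripper":0.018,"linear":[0,0,0],"angular":[0,0,0]},{"gripper":0.018,"linear":[0,0,0],"angular":[0,0,0]},{"gripper":0.018,"linear":[0,0,0],"angular":[0,0,0]},{"gripper":0.018,"linear":[0,0,0],"angular":[0,0,0]}]' --squeeze 25

```text
time_s: 3.5
eef_pos: [0.5285, 0.1502, 0.0812]
orientation: [-180.0, -0.1, 83.2]
wrist_force: [-5.0, 2.6, 0.5]
gripper_width: 0.248
grip_force: 30.3
```

```bash
python3 - <<'E'
from h import *
s=arm.state();print(s)
# arc offsets in world from current angle: hinge, grip
h=np.array([.5462,.2905,.1475]);g=np.array([.529,.150,.094]);ax=np.array([np.cos(-.125),np.sin(-.125),0])
prev=g
for i in range(1,27):
    a=-0.075*i
    p=h+Rn.from_rotvec(a*ax).apply(g-h); print(i,np.round(p-prev,4),np.round(p,4)); prev=p
E
```

```text
{'time_s': 3.5, 'joint_positions': array([ 1.58112781e+01,  2.12584609e+01, -1.28956494e+01,  5.58461127e+01,
        9.25259299e-02,  1.12606025e+02]), 'joint_velocities': array([-0.05379535, -0.08553562,  0.11444233,  0.05798007, -0.0099449 ,
        0.0177281 ]), 'joint_efforts': array([ -1.95638381, -60.02988338,  32.87991285,  -1.75049555,
        -1.14867356,  -0.17656563]), 'eef_pos': array([0.52851629, 0.15018233, 0.08120442]), 'orientation': array([-1.79964228e+02, -8.53314198e-02,  8.32052266e+01]), 'wrist_force': array([-4.98284723,  2.64591357,  0.45377562]), 'torque': array([ 0.51037427,  0.92042442, -0.17552258]), 'grip_force': 30.297521352767944, 'gripper_width': 0.24836816632004133}
1 [-0.0005 -0.0036  0.0108] [0.5285 0.1464 0.1048]
2 [-0.0003 -0.0028  0.011 ] [0.5282 0.1436 0.1158]
3 [-0.0002 -0.0019  0.0112] [0.528  0.1417 0.1269]
4 [-0.0001 -0.0011  0.0113] [0.5278 0.1406 0.1382]
5 [-0.     -0.0003  0.0113] [0.5278 0.1403 0.1496]
6 [0.0001 0.0006 0.0113] [0.5279 0.1409 0.1609]
7 [0.0002 0.0014 0.0113] [0.528  0.1423 0.1722]
8 [0.0003 0.0022 0.0111] [0.5283 0.1446 0
[... 187 characters left out ...]
0.1616 0.2251]
13 [0.0008 0.0061 0.0095] [0.5312 0.1677 0.2346]
14 [0.0009 0.0068 0.009 ] [0.5321 0.1745 0.2437]
15 [0.0009 0.0075 0.0085] [0.533  0.182  0.2521]
16 [0.001  0.0081 0.0079] [0.534  0.1901 0.26  ]
17 [0.0011 0.0086 0.0073] [0.5351 0.1987 0.2673]
18 [0.0012 0.0092 0.0066] [0.5363 0.2079 0.2739]
19 [0.0012 0.0096 0.0059] [0.5375 0.2175 0.2798]
20 [0.0013 0.01   0.0051] [0.5387 0.2276 0.2849]
21 [0.0013 0.0104 0.0044] [0.5401 0.238  0.2893]
22 [0.0013 0.0107 0.0036] [0.5414 0.2486 0.2928]
23 [0.0014 0.0109 0.0027] [0.5428 0.2596 0.2956]
24 [0.0014 0.0111 0.0019] [0.5442 0.2707 0.2975]
25 [0.0014 0.0112 0.0011] [0.5456 0.2819 0.2986]
26 [0.0014 0.0113 0.0002] [0.547  0.2931 0.2988]
```

Request:
send_rows --increments '[{"gripper":0.018,"linear":[-0.0005,-0.0036,0.0108],"angular":[0,0,0]},{"gripper":0.018,"linear":[-0.0003,-0.0028,0.011],"angular":[0,0,0]},{"gripper":0.018,"linear":[-0.0002,-0.0019,0.0112],"angular":[0,0,0]},{"gripper":0.018,"linear":[-0.0001,-0.0011,0.0113],"angular":[0,0,0]},{"gripper":0.018,"linear":[0,-0.0003,0.0113],"angular":[0,0,0]},{"gripper":0.018,"linear":[0.0001,0.0006,0.0113],"angular":[0,0,0]},{"gripper":0.018,"linear":[0.0002,0.0014,0.0113],"angular":[0,0,0]},{"gripper":0.018,"linear":[0.0003,0.0022,0.0111],"angular":[0,0,0]},{"gripper":0.018,"linear":[0.0004,0.0031,0.0109],"angular":[0,0,0]},{"gripper":0.018,"linear":[0.0005,0.0039,0.0107],"angular":[0,0,0]}]'

```text
time_s: 4.33
eef_pos: [0.5285, 0.1507, 0.1927]
orientation: [-180.0, 0.0, 83.2]
wrist_force: [-3.8, 1.4, -2.5]
gripper_width: 0.249
grip_force: 28.2
```

Request:
send_rows --increments '[{"gripper":0.018,"linear":[0.0006,0.0047,0.0103],"angular":[0,0,0]},{"gripper":0.018,"linear":[0.0007,0.0054,0.01],"angular":[0,0,0]},{"gripper":0.018,"linear":[0.0008,0.0061,0.0095],"angular":[0,0,0]},{"gripper":0.018,"linear":[0.0009,0.0068,0.009],"angular":[0,0,0]},{"gripper":0.018,"linear":[0.0009,0.0075,0.0085],"angular":[0,0,0]},{"gripper":0.018,"linear":[0.001,0.0081,0.0079],"angular":[0,0,0]},{"gripper":0.018,"linear":[0.0011,0.0086,0.0073],"angular":[0,0,0]},{"gripper":0.018,"linear":[0.0012,0.0092,0.0066],"angular":[0,0,0]},{"gripper":0.018,"linear":[0.0012,0.0096,0.0059],"angular":[0,0,0]},{"gripper":0.018,"linear":[0.0013,0.01,0.0051],"angular":[0,0,0]}]'

```text
time_s: 5.17
eef_pos: [0.538, 0.2268, 0.273]
orientation: [-180.0, 0.0, 83.2]
wrist_force: [-5.1, -1.1, -1.9]
gripper_width: 0.246
grip_force: 25.4
```

Request:
send_rows --increments '[{"gripper":0.018,"linear":[0.0013,0.0104,0.0044],"angular":[0,0,0]},{"gripper":0.018,"linear":[0.0013,0.0107,0.0036],"angular":[0,0,0]},{"gripper":0.018,"linear":[0.0014,0.0109,0.0027],"angular":[0,0,0]},{"gripper":0.018,"linear":[0.0014,0.0111,0.0019],"angular":[0,0,0]},{"gripper":0.018,"linear":[0.0014,0.0112,0.0011],"angular":[0,0,0]},{"gripper":0.018,"linear":[0,0,0],"angular":[0,0,0]},{"gripper":0.018,"linear":[0,0,0],"angular":[0,0,0]},{"gripper":0.018,"linear":[0,0,0],"angular":[0,0,0]}]'

```text
time_s: 5.83
eef_pos: [0.5448, 0.2815, 0.2869]
orientation: [180.0, -0.1, 83.2]
wrist_force: [-6.3, 0.2, 2.5]
gripper_width: 0.245
grip_force: 24.3
```

```bash
python3 - <<'E'
from h import *
s=arm.state();print(s)
E
```

```text
{'time_s': 5.8333, 'joint_positions': array([2.72968092e+01, 2.21652834e+01, 1.96066277e+01, 8.74003615e+01,
       5.11338180e-02, 1.24066104e+02]), 'joint_velocities': array([-0.27647172, -0.16986962, -0.23311673, -0.02046827, -0.02332853,
       -0.05887745]), 'joint_efforts': array([-1.72001146e+00, -6.37719798e+01,  3.67384708e+01, -2.37320736e+00,
       -8.77541956e-01, -3.53848678e-02]), 'eef_pos': array([0.5447856 , 0.28145451, 0.28688737]), 'orientation': array([ 1.79994693e+02, -6.53153080e-02,  8.32307268e+01]), 'wrist_force': array([-6.29635632,  0.16542156,  2.46977554]), 'torque': array([ 0.05439539,  1.22098456, -0.04028171]), 'grip_force': 24.326238334178925, 'gripper_width': 0.2453265243641248}
```

Request:
send_rows --increments '[{"gripper":0.06,"linear":[0,0,0],"angular":[0,0,0]},{"gripper":0.06,"linear":[0,0,0],"angular":[0,0,0]},{"gripper":0.06,"linear":[0,0,0],"angular":[0,0,0]},{"gripper":0.06,"linear":[0,0,0.02],"angular":[0,0,0]},{"gripper":0.06,"linear":[0,0,0.03],"angular":[0,0,0]},{"gripper":0.06,"linear":[-0.015,-0.03,0],"angular":[0,0,0]},{"gripper":0.06,"linear":[-0.015,-0.03,-0.01],"angular":[0,0,0]},{"gripper":0.06,"linear":[-0.015,-0.03,-0.018],"angular":[0,0,0]},{"gripper":0.06,"linear":[-0.015,-0.03,-0.02],"angular":[0,0,0]},{"gripper":0.06,"linear":[-0.015,-0.03,-0.02],"angular":[0,0,0]}]'

```text
time_s: 6.67
eef_pos: [0.4704, 0.13, 0.2664]
orientation: [179.9, -0.0, 83.2]
wrist_force: [1.1, 0.1, 0.0]
gripper_width: 0.701
grip_force: 0.0
```

Request:
send_rows --increments '[{"gripper":0.06,"linear":[-0.015,-0.03,-0.02],"angular":[0,0,0]},{"gripper":0.06,"linear":[-0.015,-0.03,-0.02],"angular":[0,0,0]},{"gripper":0.06,"linear":[-0.0115,-0.028,-0.02],"angular":[0,0,0]},{"gripper":0.06,"linear":[0,0,-0.02],"angular":[0,0,0]},{"gripper":0.06,"linear":[0,0,0],"angular":[0,0,0]},{"gripper":0.06,"linear":[0,0,0],"angular":[0,0,0]}]'

```text
time_s: 7.17
eef_pos: [0.4294, 0.043, 0.1869]
orientation: [-180.0, -0.0, 83.1]
wrist_force: [1.2, -0.1, -0.2]
gripper_width: 0.703
grip_force: 0.0
```

```bash
python3 - <<'E'
from h import *
s=arm.state();print(s["eef_pos"],s["orientation"])
c=wrist("pics/w3.png"); print(c)
print(proj(c,np.array([[.4285,.0434,.09],[.435,.098,.09],[.421,-.011,.09]])))
f=arm.grab_frame("top")["color"]; cv2.imwrite("pics/t3.png",f)
a=cv2.imread("pics/w3.png"); b=cv2.resize(f[170:290,155:305],(525,420),interpolation=cv2.INTER_CUBIC)
cv2.imwrite("pics/w3t.png",cv2.resize(np.hstack([a,b]),(800,310)))
E
```

```text
[0.4294089  0.04303689 0.18691679] [-1.79983682e+02 -1.02116152e-03  8.31247143e+01]
(array([[344.85204512,   0.        , 280.12871888],
       [  0.        , 344.85204512, 209.75634882],
       [  0.        ,   0.        ,   1.        ]]), -0.06328827865635273, array([[ 9.92803242e-01,  1.15624489e-01,  3.11881350e-02,
         4.37796762e-01],
       [-1.19756796e-01,  9.58933042e-01,  2.57110347e-01,
         1.07592503e-01],
       [-1.79080701e-04, -2.58994978e-01,  9.65878652e-01,
         3.29978427e-01],
       [ 0.00000000e+00,  0.00000000e+00,  0.00000000e+00,
         1.00000000e+00]]))
[[278.04867396 210.41951235]
 [277.80389829 132.55344445]
 [276.9476201  279.7888906 ]]
```

View pics/w3t.png

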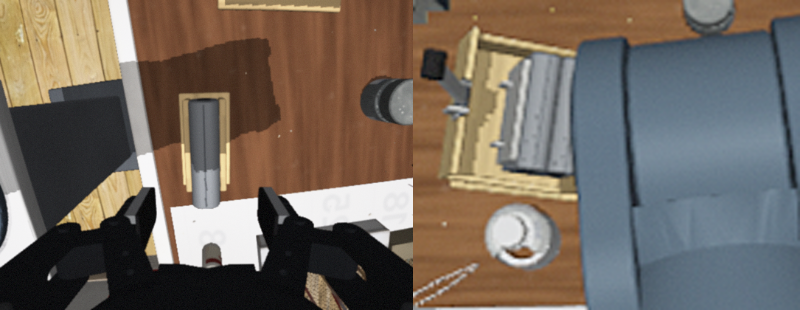

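Request:
send_rows --increments '[{"gripper":0.06,"linear":[-0.0005,-0.001,-0.025],"angular":[0,0,0]},{"gripper":0.06,"linear":[0,0,-0.025],"angular":[0,0,0]},{"gripper":0.06,"linear":[0,0,-0.025],"angular":[0,0,0]},{"gripper":0.06,"linear":[0,0,-0.025],"angular":[0,0,0]},{"gripper":0.06,"linear":[0,0,-0.021],"angular":[0,0,0]},{"gripper":0.06,"linear":[0,0,0],"angular":[0,0,0]},{"gripper":0.025,"linear":[0,0,0],"angular":[0,0,0]},{"gripper":0.025,"linear":[0,0,0],"angular":[0,0,0]},{"gripper":0.025,"linear":[0,0,0],"angular":[0,0,0]},{"gripper":0.025,"linear":[0,0,0],"angular":[0,0,0]}]' --squeeze 60

```text
time_s: 8.1
eef_pos: [0.4302, 0.0428, 0.0674]
orientation: [179.8, -0.1, 83.2]
wrist_force: [-1.5, 1.7, 6.0]
gripper_width: 0.338
grip_force: 58.4
```

Request:
send_rows --increments '[{"gripper":0.025,"linear":[0,0,0],"angular":[0,0,0]},{"gripper":0.025,"linear":[0,0,0],"angular":[0,0,0]},{"gripper":0.025,"linear":[0,0,0.01],"angular":[0,0,0]},{"gripper":0.025,"linear":[0,0,0.02],"angular":[0,0,0]},{"gripper":0.025,"linear":[0,0,0.03],"angular":[0,0,0]},{"gripper":0.025,"linear":[0,0,0.03],"angular":[0,0,0]},{"gripper":0.025,"linear":[0,0,0.03],"angular":[0,0,0]},{"gripper":0.025,"linear":[0,0,0.03],"angular":[0,0,0]},{"gripper":0.025,"linear":[0,0,0.02],"angular":[0,0,0]},{"gripper":0.025,"linear":[0,0,0],"angular":[0,0,0]}]'

```text
time_s: 8.93
eef_pos: [0.4312, 0.0426, 0.2411]
orientation: [179.5, -0.1, 83.2]
wrist_force: [-0.1, -0.0, -0.4]
gripper_width: 0.336
grip_force: 59.6
```

```bash
python3 - <<'E'
from h import *
s=arm.state();print(s["eef_pos"],s["orientation"],s["joint_positions"],s["gripper_width"]*.0854,s["grip_force"],s["wrist_force"])
c=wrist("pics/w4.png"); print(c[2])
E
```

```text
[0.43122143 0.04260097 0.24105738] [ 1.79506911e+02 -1.11499221e-01  8.31881224e+01] [ 5.64021638e+00  4.04999696e+00 -1.11023656e+01  7.43421063e+01
  2.55220655e-03  1.02452585e+02] 0.02873483361324762 59.62438688558905 [-0.06620662 -0.04320698 -0.36646421]
[[ 0.99290296  0.11684674  0.02214837  0.43823179]
 [-0.1186083   0.9592834   0.25633459  0.10704246]
 [ 0.0087053  -0.25714235  0.96633433  0.38424157]
 [ 0.          0.          0.          1.        ]]
```

```bash
cat > fit.py <<'E'
from h import *
np.set_printoptions(precision=4,suppress=True)
T,S=K["top"],K["scene"]
c1=lambda u,v:(T,(155+(u-2)/5,170+(v-2)/5)); c2=lambda u,v:(S,(180+(u-1)/3.1,145+(v-1)/3.1))
W0=wrist()
W=(W0[0],W0[1],np.array([[9.98038883e-01,6.06229470e-02,1.55963598e-02,4.92895732e-01],[-6.25932047e-02,9.63750892e-01,2.59357493e-01,2.29163624e-01],[6.92009847e-04,-2.59825089e-01,9.65655448e-01,4.02489983e-01],[0,0,0,1]]))
W2=(W0[0],W0[1],np.array([[9.93025361e-01,1.13645859e-01,3.13887152e-02,5.37113136e-01],[-1.17897869e-01,9.59084694e-01,2.57403654e-01,2.16449162e-01],[-8.51576837e-04,-2.59309020e-01,9.65794029e-01,2.82682943e-01],[0,0,0,1]]))
H=(0,.12,.093)
obs=[(H,*c1(92,187)),(H,*c2(103,63)),(H,W,(354,22)),
 ((-.069,-.006,.07),W,(255,158)),((.069,-.006,.07),W,(395,166)),((-.069,-.006,.07),W2,(168,172)),((.069,-.006,.07),W2,(393,173))]
E
python3 - <<'E'
from fit import *
def f(p):
    R,t=rack(p); return np.concatenate([(proj(c,R@np.array(P)+t)-uv) for P,c,uv in obs])
r=least_squares(f,[.538,.223,.012,-.12],loss="soft_l1");print(r.x);print(r.fun.reshape(-1,2))
for p in (r.x,[.538,.2225,.0123,-.122]):
    R,t=rack(p)
    for q in ((0,.03,.075),(-.055,.03,.075),(0,.06,.076),(0,0.003,.07),(0,-.006,.07)): print(q,proj(W2,R@np.array(q)+t))
# edges in column left & right of bar in w2
im=cv2.cvtColor(cv2.imread("pics/w2.png"),cv2.COLOR_BGR2GRAY)
for c in (230,340): print(c,[(v,int(im[v,c-6:c+6].mean())) for v in range(56,184,2)])
E
```

```text
[ 0.5379  0.2197  0.0139 -0.1236]
[[ 1.1711 -0.2139]
 [ 0.8846 -0.0509]
 [-0.7853  1.2109]
 [-2.0294 -0.0524]
 [ 1.7818  1.0662]
 [-0.2729 -1.0766]
 [ 0.7145 -0.8339]]
(0, 0.03, 0.075) [281.1199 119.7893]
(-0.055, 0.03, 0.075) [177.9227 119.7322]
(0, 0.06, 0.076) [281.5132  62.412 ]
(0, 0.003, 0.07) [280.8382 158.5267]
(0, -0.006, 0.07) [280.7519 171.2792]
(0, 0.03, 0.075) [280.7136 114.496 ]
(-0.055, 0.03, 0.075) [178.0603 114.6352]
(0, 0.06, 0.076) [280.9706  56.8987]
(0, 0.003, 0.07) [280.5331 153.5783]
(0, -0.006, 0.07) [280.4762 166.4066]
230 [(56, 228), (58, 224), (60, 221), (62, 213), (64, 193), (66, 113), (68, 120), (70, 134), (72, 130), (74, 136), (76, 114), (78, 107), (80, 109), (82, 112), (84, 111), (86, 109), (88, 107), (90, 104), (92, 103), (94, 101), (96, 97), (98, 97), (100, 96), (102, 95), (104, 67), (106, 70), (108, 95), (110, 93), (112, 91), (114, 90), (116, 85), (118, 79), (120, 72), (122, 65), (124, 59), (126, 91), (128, 99), (130, 104), (132, 108), (134, 110), (136, 113), (138, 115), (140, 115), (142, 111), (144, 108), (146, 105), (148, 100), (150, 98), (152, 97)
[... 180 characters left out ...]
), (58, 146), (60, 141), (62, 135), (64, 130), (66, 98), (68, 84), (70, 89), (72, 97), (74, 102), (76, 104), (78, 106), (80, 110), (82, 111), (84, 113), (86, 110), (88, 107), (90, 106), (92, 104), (94, 101), (96, 99), (98, 98), (100, 98), (102, 97), (104, 79), (106, 60), (108, 92), (110, 92), (112, 91), (114, 91), (116, 86), (118, 80), (120, 75), (122, 69), (124, 59), (126, 76), (128, 98), (130, 102), (132, 107), (134, 111), (136, 113), (138, 117), (140, 118), (142, 112), (144, 109), (146, 105), (148, 101), (150, 101), (152, 99), (154, 97), (156, 81), (158, 66), (160, 92), (162, 92), (164, 91), (166, 87), (168, 78), (170, 69), (172, 77), (174, 71), (176, 70), (178, 68), (180, 68), (182, 68)]
```

Request:
send_rows --increments '[{"gripper":0.025,"linear":[0.0072,0.0089,0],"angular":[0,0,0.1119]},{"gripper":0.025,"linear":[0.0072,0.0089,0],"angular":[0,0,0.1119]},{"gripper":0.025,"linear":[0.0072,0.0089,0],"angular":[0,0,0.1119]},{"gripper":0.025,"linear":[0.0072,0.0089,0],"angular":[0,0,0.1119]},{"gripper":0.025,"linear":[0.0072,0.0089,0],"angular":[0,0,0.1119]},{"gripper":0.025,"linear":[0.0072,0.0089,0],"angular":[0,0,0.1119]},{"gripper":0.025,"linear":[0.0072,0.0089,0],"angular":[0,0,0.1119]},{"gripper":0.025,"linear":[0.0072,0.0089,0],"angular":[0,0,0.1119]},{"gripper":0.025,"linear":[0.0072,0.0089,0],"angular":[0,0,0.1119]},{"gripper":0.025,"linear":[0.0072,0.0089,0],"angular":[0,0,0.1119]}]'

```text
time_s: 9.87
eef_pos: [0.5006, 0.1316, 0.2343]
orientation: [-179.9, -0.1, 147.6]
wrist_force: [-0.5, -1.0, -1.0]
gripper_width: 0.333
grip_force: 59.5
```

Request:
send_rows --increments '[{"gripper":0.025,"linear":[0.0072,0.0089,0],"angular":[0,0,0.1119]},{"gripper":0.025,"linear":[0.0072,0.0089,0],"angular":[0,0,0.1119]},{"gripper":0.025,"linear":[0.0072,0.0089,0],"angular":[0,0,0.1119]},{"gripper":0.025,"linear":[0.0067,0.0087,0],"angular":[0,0,0.1119]},{"gripper":0.025,"linear":[0,0,0],"angular":[0.0866,-0.0108,0]},{"gripper":0.025,"linear":[0,0,0],"angular":[0.0866,-0.0108,0]},{"gripper":0.025,"linear":[0,0,0],"angular":[0.0866,-0.0108,0]},{"gripper":0.025,"linear":[0,0,0],"angular":[0.0866,-0.0108,0]},{"gripper":0.025,"linear":[0,0,0],"angular":[0.0866,-0.0108,0]},{"gripper":0.025,"linear":[0,0,0],"angular":[0,0,0]}]'

```text
time_s: 10.7
eef_pos: [0.5278, 0.1651, 0.2336]
orientation: [154.8, -0.2, 172.8]
wrist_force: [-0.0, -0.4, -0.7]
gripper_width: 0.332
grip_force: 59.6
```

```bash
cat > tool.py <<'E'
from h import *
np.set_printoptions(precision=4,suppress=True)
SEAT=[.538,.2185,.0135,-.1236]
def rep(p=SEAT):
    s=arm.state();R,t=rack(p);Q=Rn.from_euler('xyz',s["orientation"],degrees=True)
    des=Rn.from_matrix(np.stack([-R[:,0],R[:,1],-R[:,2]],1))
    print("t",s["time_s"],"tcp",s["eef_pos"],"rack mm",1e3*(R.T@(s["eef_pos"]-t)),"rot err to des (world rotvec)",(des*Q.inv()).as_rotvec())
    print("F rack",R.T@s["wrist_force"],"M",s["torque"],"w",s["gripper_width"]*.0854,s["grip_force"],"j",s["joint_positions"])
E
python3 - <<'E'
from tool import *
rep()
from fit import *
for p in ([.5379,.2197,.0139,-.1236],SEAT):
    R,t=rack(p)
    for q in ((0,.0309,.0802),(0,.0009,.0782),(0,-.006,.07)): print(q,proj(W2,R@np.array(q)+t))
c=wrist("pics/w5.png");print(c[2])
E
```

```text
t 10.7 tcp [0.5278 0.1651 0.2336] rack mm [ -3.5011  43.7917 222.3787] rot err to des (world rotvec) [-0.0032 -0.0028  0.0022]
F rack [ 0.0092 -0.6861 -0.4532] M [-0.5264  0.1311 -0.0079] w 0.028370972213353884 59.590161220012305 j [ 3.9669 11.9681 -7.0624 65.9445 24.6879 12.3173]
(0, 0.0309, 0.0802) [281.1391 122.6892]
(0, 0.0009, 0.0782) [280.8089 169.2687]
(0, -0.006, 0.07) [280.7636 171.357 ]
(0, 0.0309, 0.0802) [281.6004 125.0063]
(0, 0.0009, 0.0782) [281.2241 171.2002]
(0, -0.006, 0.07) [281.1579 173.1833]
[[ 0.1152 -0.9452 -0.3056  0.4568]
 [ 0.8997  0.2296 -0.3712  0.1134]
 [ 0.421  -0.2322  0.8768  0.3638]
 [ 0.      0.      0.      1.    ]]
```

View pics/w5.png

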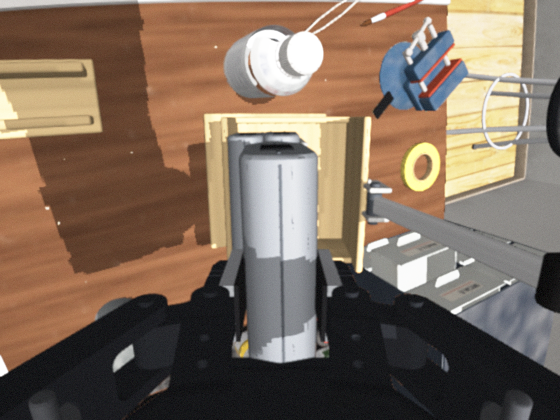

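Request:
send_rows --increments '[{"gripper":0.025,"linear":[0.0013,0.0031,-0.0142],"angular":[-0.001,-0.001,0]},{"gripper":0.025,"linear":[0.0013,0.0031,-0.0142],"angular":[-0.001,-0.001,0]},{"gripper":0.025,"linear":[0.0013,0.0031,-0.0142],"angular":[-0.001,-0.001,0.002]},{"gripper":0.025,"linear":[0.0013,0.0031,-0.0142],"angular":[0,0,0]},{"gripper":0.025,"linear":[0.0003,0.0025,-0.0054],"angular":[0,0,0]},{"gripper":0.025,"linear":[0.0003,0.0025,-0.0054],"angular":[0,0,0]},{"gripper":0.025,"linear":[0.0003,0.0025,-0.0054],"angular":[0,0,0]},{"gripper":0.025,"linear":[0,0,0],"angular":[0,0,0]},{"gripper":0.025,"linear":[0,0,0],"angular":[0,0,0]},{"gripper":0.025,"linear":[0,0,0],"angular":[0,0,0]}]'

```text
time_s: 11.63
eef_pos: [0.5356, 0.1866, 0.163]
orientation: [155.2, 0.3, 173.1]
wrist_force: [1.3, 0.2, -1.9]
gripper_width: 0.331
grip_force: 59.6
```

```bash
python3 - <<'E'
from tool import *
rep()
c=wrist("pics/w6.png")
f=arm.grab_frame("scene")["color"];cv2.imwrite("pics/s6.png",f)
a=cv2.imread("pics/w6.png")
b=cv2.resize(f[145:250,170:310],(560,420),interpolation=cv2.INTER_CUBIC)
cv2.imwrite("pics/w6s.png",cv2.resize(np.hstack([a,b]),(800,300)))
E
```

```text
t 11.6333 tcp [0.5356 0.1866 0.163 ] rack mm [  1.5684  34.2424 149.0235] rot err to des (world rotvec) [ 0.0033  0.0041 -0.0024]
F rack [ 1.2817 -0.4607 -1.8525] M [-0.4506  0.1073  0.0099] w 0.028271529716225853 59.584404810957494 j [  6.4669  14.919  -13.8591  54.8441  24.0621  14.7175]
```

View pics/w6s.png

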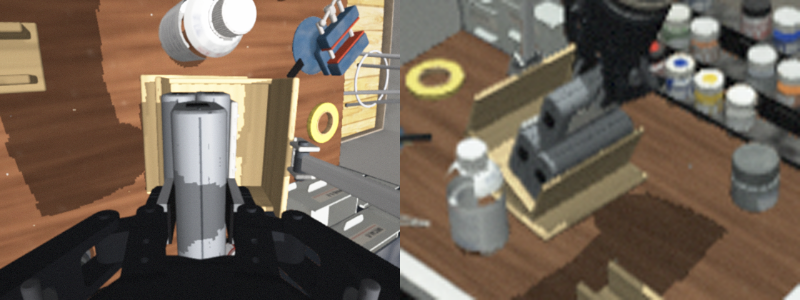

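Request:
send_rows --increments '[{"gripper":0.025,"linear":[-0.0005,0.0017,-0.0048],"angular":[0.001,0.001,-0.001]},{"gripper":0.025,"linear":[-0.0005,0.0017,-0.0048],"angular":[0.001,0.001,-0.001]},{"gripper":0.025,"linear":[0,0,0],"angular":[0,0,0]},{"gripper":0.025,"linear":[0.0003,0.0026,-0.0021],"angular":[0,0,0]},{"gripper":0.025,"linear":[0.0003,0.0026,-0.0021],"angular":[0,0,0]},{"gripper":0.025,"linear":[0.0003,0.0026,-0.0021],"angular":[0,0,0]},{"gripper":0.025,"linear":[0,0,0],"angular":[0,0,0]},{"gripper":0.025,"linear":[0,0,0],"angular":[0,0,0]}]'

```text
time_s: 12.4
eef_pos: [0.5361, 0.1987, 0.1475]
orientation: [154.9, 0.2, 172.9]
wrist_force: [1.7, 4.3, 4.1]
gripper_width: 0.33
grip_force: 58.9
```

```bash
python3 - <<'E'
from tool import *
rep()
E
```

```text
t 12.4 tcp [0.5361 0.1987 0.1475] rack mm [  0.5578  38.5952 129.8481] rot err to des (world rotvec) [-0.0012  0.0035 -0.0004]
F rack [1.1561 5.8317 1.8156] M [ 1.0401 -0.2704 -0.3486] w 0.02821715988312862 58.861253410577774 j [  7.6419  15.6865 -15.3859  51.9699  24.1726  16.1505]
```

Request:
send_rows --increments '[{"gripper":0.025,"linear":[0.0002,0.0013,0.0006],"angular":[0,0,0]},{"gripper":0.025,"linear":[0.0003,0.0026,-0.0021],"angular":[0,0,0]},{"gripper":0.025,"linear":[0.0003,0.0026,-0.0021],"angular":[0,0,0]},{"gripper":0.025,"linear":[0.0003,0.0026,-0.0021],"angular":[0,0,0]},{"gripper":0.025,"linear":[0,0,0],"angular":[0,0,0]},{"gripper":0.025,"linear":[0,0,0],"angular":[0,0,0]}]'

```text
time_s: 12.9
eef_pos: [0.5362, 0.2072, 0.1407]
orientation: [155.0, 0.1, 173.0]
wrist_force: [1.1, 4.7, 2.0]
gripper_width: 0.331
grip_force: 58.9
```

```bash
python3 - <<'E'
from tool import *
rep()
E
```

```text
t 12.9 tcp [0.5362 0.2072 0.1407] rack mm [ -0.3924  43.4326 120.0858] rot err to des (world rotvec) [ 0.0007  0.0011 -0.0007]
F rack [ 0.496   5.1738 -0.2507] M [ 0.5548 -0.1055 -0.2712] w 0.02826796138077451 58.850503116846085 j [  8.6113  16.1335 -15.8164  50.8268  23.967   17.1754]
```

Request:
send_rows --increments '[{"gripper":0.025,"linear":[0.0004,0.0035,-0.0017],"angular":[0,0,0]},{"gripper":0.025,"linear":[0.0003,0.0026,-0.0021],"angular":[0,0,0]},{"gripper":0.025,"linear":[0.0002,0.0015,-0.0027],"angular":[0,0,0]},{"gripper":0.025,"linear":[0.0002,0.0013,-0.0027],"angular":[0,0,0]},{"gripper":0.025,"linear":[0,0,0],"angular":[0,0,0]},{"gripper":0.025,"linear":[0,0,0],"angular":[0,0,0]}]'

```text
time_s: 13.4
eef_pos: [0.5369, 0.2157, 0.131]
orientation: [155.1, 0.0, 172.9]
wrist_force: [-0.5, -1.2, -2.7]
gripper_width: 0.33
grip_force: 59.1
```

```bash
python3 - <<'E'
from tool import *
rep()
E
```

```text
t 13.4 tcp [0.5369 0.2157 0.131 ] rack mm [ -0.7542  47.0136 107.6834] rot err to des (world rotvec) [ 0.0017 -0.     -0.0005]
F rack [-0.362  -2.2448 -1.9068] M [-0.8001  0.1671 -0.0232] w 0.02816439399811458 59.07373085618019 j [  9.5347  16.7521 -16.5067  49.1822  23.7987  18.1814]
```

Request:
send_rows --increments '[{"gripper":0.025,"linear":[0.0002,0.0014,-0.003],"angular":[0,0,0]},{"gripper":0.025,"linear":[0.0002,0.0014,-0.003],"angular":[0,0,0]},{"gripper":0.025,"linear":[0.0002,0.0014,-0.003],"angular":[0,0,0]},{"gripper":0.025,"linear":[0.0002,0.0014,-0.003],"angular":[0,0,0]},{"gripper":0.025,"linear":[0.0002,0.0014,-0.003],"angular":[0,0,0]},{"gripper":0.025,"linear":[0,0,0],"angular":[0,0,0]},{"gripper":0.025,"linear":[0,0,0],"angular":[0,0,0]}]'

```text
time_s: 13.98
eef_pos: [0.5381, 0.2229, 0.1163]
orientation: [155.1, 0.0, 173.0]
wrist_force: [-0.5, -1.1, -2.4]
gripper_width: 0.335
grip_force: 59.1
```

```bash
python3 - <<'E'
from tool import *
rep()
c=wrist("pics/w7.png")
f=arm.grab_frame("scene")["color"];cv2.imwrite("pics/s7.png",f)
a=cv2.imread("pics/w7.png")
b=cv2.resize(f[145:250,170:310],(560,420),interpolation=cv2.INTER_CUBIC)
cv2.imwrite("pics/w7s.png",cv2.resize(np.hstack([a,b]),(800,300)))
E
```

```text
t 13.9833 tcp [0.5381 0.2229 0.1163] rack mm [-0.4098 47.411  91.2966] rot err to des (world rotvec) [ 0.0013  0.0006 -0.0006]
F rack [-0.3634 -2.0588 -1.6573] M [-0.8288  0.1759  0.0066] w 0.02858698912724155 59.1370689868927 j [ 10.2687  17.6576 -17.6464  46.7784  23.7172  18.9725]
```

View pics/w7s.png

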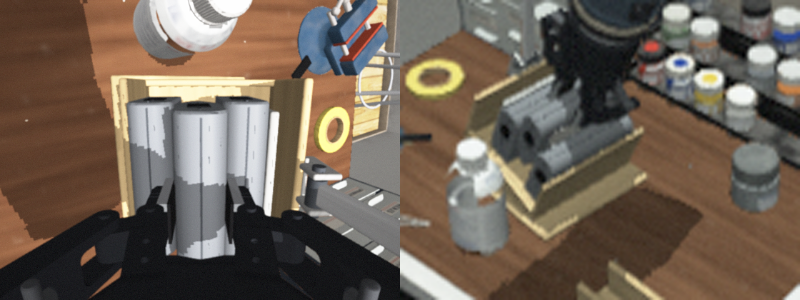

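Request:
send_rows --increments '[{"gripper":0.025,"linear":[0.0001,0.0006,-0.0014],"angular":[0,0,0]},{"gripper":0.025,"linear":[0.0001,0.0006,-0.0013],"angular":[0,0,0]},{"gripper":0.025,"linear":[0,0,0],"angular":[0,0,0]},{"gripper":0.05,"linear":[0,0,0],"angular":[0,0,0]},{"gripper":0.05,"linear":[0,0,0],"angular":[0,0,0]},{"gripper":0.05,"linear":[0,0,0],"angular":[0,0,0]},{"gripper":0.05,"linear":[-0.0004,-0.0032,0.0068],"angular":[0,0,0]},{"gripper":0.05,"linear":[-0.0008,-0.0063,0.0136],"angular":[0,0,0]},{"gripper":0.05,"linear":[-0.0008,-0.0063,0.0136],"angular":[0,0,0]},{"gripper":0,"linear":[0,0,0],"angular":[0,0,0]}]'

```text
time_s: 14.92
eef_pos: [0.538, 0.2077, 0.151]
orientation: [155.0, 0.3, 172.9]
wrist_force: [0.1, 1.0, 0.5]
gripper_width: 0.455
grip_force: 0.0
```

Request:
send_rows --increments '[{"gripper":0,"linear":[0,0,0],"angular":[0,0,0]},{"gripper":0,"linear":[0,0,0],"angular":[0,0,0]},{"gripper":0,"linear":[0,0,0],"angular":[0,0,0]},{"gripper":0,"linear":[0,0,0],"angular":[0,0,0]},{"gripper":0,"linear":[0,0,0],"angular":[0,0,0]}]'

```text
time_s: 15.33
eef_pos: [0.5363, 0.2083, 0.1474]
orientation: [155.1, 0.0, 173.0]
wrist_force: [0.1, -0.0, -0.1]
gripper_width: 0.001
grip_force: 0.0
```

```bash
python3 - <<'E'
from tool import *
rep()
c=wrist("pics/w8.png")
p=arm.grab_frame("scene")["color"];cv2.imwrite("pics/s8.png",p)
R,t=rack(SEAT)
# case tops along mid depth: grey profile across rack y at x=-45mm, top line z=84
im=cv2.cvtColor(cv2.imread("pics/w8.png"),cv2.COLOR_BGR2GRAY)
for z in (.084,.110): print(z,proj(c,np.array([R@[-.055,y,z]+t for y in (0,.03,.045,.06,.09)])))
E
```

```text
t 15.3333 tcp [0.5363 0.2083 0.1474] rack mm [ -0.4423  47.2636 125.6962] rot err to des (world rotvec) [ 0.0012  0.0004 -0.0006]
F rack [ 0.061  -0.0845 -0.1206] M [-0.3804  0.0417  0.0135] w 8.366179338913065e-05 0.0 j [  8.7431  15.8465 -15.1248  51.7897  23.9224  17.3171]
0.084 [[191.1089 137.8927]
 [247.6732 137.6757]
 [276.1287 137.6614]
 [304.6005 137.7099]
 [361.296  137.9951]]
0.11 [[176.8305 141.191 ]
 [242.3618 140.9055]
 [275.397  140.884 ]
 [308.4569 140.9434]
 [374.1851 141.3042]]
```

Request:
send_rows --increments '[{"gripper":0,"linear":[0.0002,0.0012,-0.0049],"angular":[0,0,0]},{"gripper":0,"linear":[0.0003,0.0021,-0.0045],"angular":[0,0,0]},{"gripper":0,"linear":[0.0003,0.0021,-0.0045],"angular":[0,0,0]},{"gripper":0,"linear":[0.0002,0.0013,-0.0027],"angular":[0,0,0]},{"gripper":0,"linear":[0.0002,0.0013,-0.0027],"angular":[0,0,0]},{"gripper":0,"linear":[0,0,0],"angular":[0,0,0]}]'

```text
time_s: 15.93
eef_pos: [0.5375, 0.2164, 0.1279]
orientation: [155.1, 0.0, 173.0]
wrist_force: [-0.5, -0.2, 0.1]
gripper_width: -0.0
grip_force: 0.0
```

```bash
python3 - <<'E'
from tool import *
rep()
E
```

```text
t 15.9333 tcp [0.5375 0.2164 0.1279] rack mm [ -0.2449  46.4106 104.5853] rot err to des (world rotvec) [ 0.0013  0.0003 -0.0006]
F rack [-0.433  -0.1811  0.2095] M [-0.3774  0.0737  0.053 ] w -2.0540497692326553e-05 0.0 j [  9.5878  16.9556 -16.7268  48.7118  23.811   18.2352]
```

Request:
send_rows --increments '[{"gripper":0,"linear":[0.0002,0.0013,-0.0027],"angular":[0,0,0]},{"gripper":0,"linear":[0.0002,0.0013,-0.0027],"angular":[0,0,0]},{"gripper":0,"linear":[0.0002,0.0013,-0.0027],"angular":[0,0,0]},{"gripper":0,"linear":[0.0002,0.0013,-0.0027],"angular":[0,0,0]},{"gripper":0,"linear":[0,0,0],"angular":[0,0,0]}]'

```text
time_s: 16.35
eef_pos: [0.5384, 0.2215, 0.1173]
orientation: [155.1, 0.0, 172.9]
wrist_force: [-0.9, -0.4, 0.4]
gripper_width: 0.001
grip_force: 0.0
```

```bash
python3 - <<'E'
from tool import *
rep()
E
```

```text
t 16.35 tcp [0.5384 0.2215 0.1173] rack mm [ 0.0132 46.6253 92.7595] rot err to des (world rotvec) [ 0.0012  0.0007 -0.0004]
F rack [-0.8226 -0.2936  0.5867] M [-0.4387  0.08    0.0593] w 0.00012126793449293108 0.0 j [ 10.1176  17.6108 -17.5471  46.9789  23.7385  18.8202]
```

Request:
send_rows --increments '[{"gripper":0,"linear":[0.0001,0.0008,-0.0018],"angular":[0,0,0]},{"gripper":0,"linear":[0.0001,0.0008,-0.0018],"angular":[0,0,0]},{"gripper":0,"linear":[0.0001,0.0008,-0.0018],"angular":[0,0,0]},{"gripper":0,"linear":[0.0001,0.0008,-0.0018],"angular":[0,0,0]},{"gripper":0,"linear":[0,0,0],"angular":[0,0,0]}]'

```text
time_s: 16.77
eef_pos: [0.5387, 0.2248, 0.1105]
orientation: [155.0, 0.1, 172.9]
wrist_force: [-0.1, 0.3, -0.6]
gripper_width: -0.001
grip_force: 0.0
```

```bash
python3 - <<'E'
from tool import *
rep()
E
```

```text
t 16.7667 tcp [0.5387 0.2248 0.1105] rack mm [-0.0963 46.7375 85.2309] rot err to des (world rotvec) [ 0.0008  0.0008 -0.0005]
F rack [-0.0837 -0.0115 -0.6121] M [-0.4096  0.0663  0.0263] w -0.00010846043605435231 0.0 j [ 10.4469  18.0297 -18.0818  45.874   23.7166  19.1741]
```

Request:
send_rows --increments '[{"gripper":0,"linear":[0.0001,0.0004,-0.0009],"angular":[0,0,0]},{"gripper":0,"linear":[0,0.0004,-0.0009],"angular":[0,0,0]},{"gripper":0,"linear":[0.0001,0.0004,-0.0009],"angular":[0,0,0]},{"gripper":0,"linear":[0,0.0004,-0.0009],"angular":[0,0,0]},{"gripper":0,"linear":[0,0,0],"angular":[0,0,0]}]'

```text
time_s: 17.18
eef_pos: [0.539, 0.2257, 0.1101]
orientation: [155.0, 0.2, 172.9]
wrist_force: [-15.7, -15.1, 34.7]
gripper_width: 0.0
grip_force: 19.5
```

```bash
python3 - <<'E'
from tool import *
rep()
E
```

```text
t 17.1833 tcp [0.539  0.2257 0.1101] rack mm [ 0.0663 47.4255 84.4719] rot err to des (world rotvec) [-0.0003  0.0028  0.0009]
F rack [-13.6852  -0.6337  38.6313] M [-0.2887  2.6866  1.1783] w 3.521610504014969e-05 19.496648035710678 j [ 10.5239  17.9944 -18.2447  45.5504  23.7336  19.3477]
```

Request:
send_rows --increments '[{"gripper":0,"linear":[-0.0002,-0.0017,0.0036],"angular":[0,0,0]},{"gripper":0,"linear":[-0.0008,-0.0063,0.0136],"angular":[0,0,0]},{"gripper":0,"linear":[-0.0008,-0.0063,0.0136],"angular":[0,0,0]},{"gripper":0,"linear":[-0.0008,-0.0063,0.0136],"angular":[0,0,0]},{"gripper":0,"linear":[-0.0008,-0.0063,0.0136],"angular":[0,0,0]},{"gripper":0.06,"linear":[0,0,0.036],"angular":[-0.0866,0.0108,0]},{"gripper":0.06,"linear":[0,0,0.036],"angular":[-0.0866,0.0108,0]},{"gripper":0.06,"linear":[0,0,0.036],"angular":[-0.0866,0.0108,0]},{"gripper":0.06,"linear":[0,0,0.036],"angular":[-0.0866,0.0108,0]},{"gripper":0.06,"linear":[0,0,0.036],"angular":[-0.0866,0.0108,0]}]' --squeeze 25

```text
time_s: 18.02
eef_pos: [0.5357, 0.1989, 0.348]
orientation: [-179.8, 0.2, 173.0]
wrist_force: [0.5, 0.8, 0.1]
gripper_width: 0.699
grip_force: 0.0
```

```bash
python3 - <<'E'
from tool import *
rep()
c=wrist("pics/w9.png");np.save("w9.npy",c[2])
R,t=rack(SEAT)
im=cv2.cvtColor(cv2.imread("pics/w9.png"),cv2.COLOR_BGR2GRAY)
print(c[2])
for x in (-.045,.03):
  A,B=proj(c,R@[x,-.01,.084]+t),proj(c,R@[x,.115,.084]+t); print(x,A,B)
  n=64; print([(round(-10+125*i/(n-1)),int(cv2.getRectSubPix(im,(5,5),tuple(map(float,A+(B-A)*i/(n-1)))).mean())) for i in range(n)])
E
```

```text
t 18.0167 tcp [0.5357 0.1989 0.348 ] rack mm [  0.1076 123.453  311.4912] rot err to des (world rotvec) [ 0.4377 -0.0504  0.0003]
F rack [ 0.3785  0.7889 -0.2676] M [ 0.0736 -0.1276 -0.0255] w 0.05969893066062521 0.0 j [20.541  18.0644 22.3138 94.1664 -0.3208 27.589 ]
[[ 0.1226 -0.9578 -0.26    0.4709]
 [ 0.9924  0.1171  0.0366  0.2073]
 [-0.0046 -0.2625  0.9649  0.4908]
 [ 0.      0.      0.      1.    ]]
-0.045 [259.9251 134.3906] [369.1607 137.4525]
[(-10, 62), (-8, 56), (-6, 56), (-4, 62), (-2, 70), (0, 74), (2, 77), (4, 80), (6, 82), (8, 82), (10, 83), (12, 87), (14, 92), (16, 95), (18, 97), (20, 96), (22, 93), (24, 87), (26, 79), (28, 72), (30, 73), (32, 78), (34, 83), (36, 84), (38, 84), (40, 85), (42, 89), (44, 94), (46, 96), (48, 96), (50, 95), (52, 91), (53, 83), (55, 74), (57, 68), (59, 71), (61, 78), (63, 84), (65, 84), (67, 83), (69, 85), (71, 90), (73, 95), (75, 96), (77, 96), (79, 95), (81, 92), (83, 88), (85, 87), (87, 96), (89, 111), (91, 119), (93, 114), (95, 104), (97, 102), (99, 106), (101, 112), (103, 110), (105, 103), (107, 100), (109, 109), (111, 141), (113, 181), (115, 209)]
0.03 [260.7825 197.6801] [364.5872 209.282 ]
[(-10, 109), (-8, 109), (-6, 111), (-4, 116), (-2, 119), (0, 117), (2, 109), (4, 103), (6, 101), (8, 99), (10, 94), (12, 91), (14, 92), (16, 94), (18, 95), (20, 95), (22, 92), (24, 87), (26, 79), (28, 72), (30, 71), (32, 77), (34, 82), (36, 84), (38, 83), (40, 85), (42, 89), (44, 93), (46, 95), (48, 95), (50, 94), (52, 91), (53, 84), (55, 76), (57, 69), (59, 71), (61, 77), (63, 83), (65, 85), (67, 83), (69, 84), (71, 88), (73, 93), (75, 95), (77, 95), (79, 95), (81, 92), (83, 88), (85, 88), (87, 99), (89, 116), (91, 126), (93, 120), (95, 108), (97, 98), (99, 94), (101, 94), (103, 97), (105, 104), (107, 115), (109, 122), (111, 126), (113, 132), (115, 138)]
```

Request:
send_rows --increments '[{"gripper":0.06,"linear":[0,0,0.005],"angular":[0,0,-0.1119]},{"gripper":0.06,"linear":[0,0,0.005],"angular":[0,0,-0.1119]},{"gripper":0.06,"linear":[0,0,0],"angular":[0,0,-0.1119]},{"gripper":0.06,"linear":[0,0,0],"angular":[0,0,-0.1119]},{"gripper":0.06,"linear":[0,0,0],"angular":[0,0,-0.1119]},{"gripper":0.06,"linear":[0,0,0],"angular":[0,0,-0.1119]},{"gripper":0.06,"linear":[0,0,0],"angular":[0,0,-0.1119]},{"gripper":0.06,"linear":[0,0,0],"angular":[0,0,-0.1119]},{"gripper":0.06,"linear":[0,0,0],"angular":[0,0,-0.1119]},{"gripper":0.06,"linear":[0,0,0],"angular":[0,0,-0.1119]}]'

```text
time_s: 18.9
eef_pos: [0.5361, 0.1993, 0.3548]
orientation: [-180.0, 0.1, 108.5]
wrist_force: [-0.0, 1.2, 0.4]
gripper_width: 0.702
grip_force: 0.0
```

Request:
send_rows --increments '[{"gripper":0.06,"linear":[0,0.005,0],"angular":[0,0,-0.1119]},{"gripper":0.06,"linear":[0,0.005,0],"angular":[0,0,-0.1119]},{"gripper":0.06,"linear":[0,0.005,0],"angular":[0,0,-0.1119]},{"gripper":0.06,"linear":[0,0.005,0],"angular":[0,0,-0.1119]},{"gripper":0.06,"linear":[0,0,0],"angular":[0,0,0]},{"gripper":0.06,"linear":[0,0,0],"angular":[0,0,0]}]'

```text
time_s: 19.4
eef_pos: [0.5359, 0.2194, 0.3548]
orientation: [-179.9, 0.1, 83.4]
wrist_force: [-0.8, -0.2, 0.4]
gripper_width: 0.703
grip_force: 0.0
```

```bash
python3 - <<'E'
from tool import *
s=arm.state();print(s["eef_pos"],s["orientation"])
c=wrist("pics/w10.png")
G=np.array([.5456,.2819,.2986]); u=proj(c,G); print("pred",u)
im=cv2.imread("pics/w10.png"); x,y=u.astype(int)
m=(im.max(2)<45).astype(np.uint8); n,l,st,ce=cv2.connectedComponentsWithStats(m)
for i in range(1,n):
    if st[i,4]>150: print(st[i],ce[i])
for nm in("top",):
    f=arm.grab_frame(nm)["color"]; u=proj(K[nm],G); print(nm,u)
E
```

```text
[0.5359 0.2194 0.3548] [-179.9377    0.0685   83.4326]
pred [283.5967 121.0681]
[206   5  24  27 254] [217.6614  18.0906]
[ 366   20  194   41 3705] [461.4723  38.4791]
[477  68  31  24 248] [489.7702  76.4435]
[436  76  13  52 317] [443.511  100.7855]
[512  76  16  31 201] [518.0896  92.3284]
[479 103  16  25 182] [488.6264 115.3791]
[ 263  131   40   30 1158] [282.8428 145.6062]
[478 140  16  57 644] [485.6879 168.191 ]
[509 154  20  29 179] [515.3464 166.7654]
[437 173  12  26 151] [443.3642 186.245 ]
[    0   202   560   218 56170] [263.383  354.0507]
[436 209  12  83 741] [442.0445 248.112 ]
[452 247  20  20 172] [459.7093 254.1395]
top [156.8203 193.4853]
```

```bash
python3 - <<'E'
from tool import *
c=wrist()
R,t=rack(SEAT); h=np.array([.5462,.289,.147]); ax=R[:,0]
d0=-R[:,1]*.15
d0=R@np.array([0,-.1495,.011])  # grip rel hinge at angle0 ~ (measured offset at .0745: dz .011)
best=min(np.arange(1.2,2.2,.005),key=lambda a:abs(proj(c,h+Rn.from_rotvec(-a*ax).apply(R@[0,-.15,0]))[1]-145.6))
g=h+Rn.from_rotvec(-best*ax).apply(R@[0,-.15,0]);print(best,g,proj(c,g))
p=g;n=20
for i in range(1,n+1):
    a=best*(1-i/n); q=h+Rn.from_rotvec(-a*ax).apply(R@[0,-.15,0]); print(i,np.round((q-p)*1e3,1)); p=q
print(p)
E
```

```text
1.8649999999999858 [0.5436 0.2679 0.2955] [282.7633 145.4425]
1 [ -1.7 -13.6  -2.6]
2 [ -1.7 -13.3  -3.9]
3 [ -1.6 -12.9  -5.1]
4 [ -1.5 -12.4  -6.3]
5 [ -1.5 -11.7  -7.4]
6 [ -1.4 -11.   -8.5]
7 [ -1.3 -10.2  -9.5]
8 [ -1.1  -9.2 -10.4]
9 [ -1.   -8.2 -11.2]
10 [ -0.9  -7.2 -12. ]
11 [ -0.7  -6.  -12.6]
12 [ -0.6  -4.8 -13.1]
13 [ -0.4  -3.6 -13.5]
14 [ -0.3  -2.3 -13.8]
15 [ -0.1  -1.1 -13.9]
16 [  0.    0.2 -14. ]
17 [  0.2   1.5 -13.9]
18 [  0.3   2.8 -13.7]
19 [  0.5   4.1 -13.4]
20 [  0.7   5.3 -12.9]
[0.5294 0.1541 0.0836]
```

Request:
send_rows --increments '[{"gripper":0.06,"linear":[0.0038,0.0242,0],"angular":[0,0,0]},{"gripper":0.06,"linear":[0.0039,0.0243,0],"angular":[0,0,0]},{"gripper":0.06,"linear":[0,0,-0.024],"angular":[0,0,0]},{"gripper":0.06,"linear":[0,0,-0.024],"angular":[0,0,0]},{"gripper":0.06,"linear":[0,0,-0.023],"angular":[0,0,0]},{"gripper":0.018,"linear":[0,0,0],"angular":[0,0,0]},{"gripper":0.018,"linear":[0,0,0],"angular":[0,0,0]},{"gripper":0.018,"linear":[0,0,0],"angular":[0,0,0]},{"gripper":0.018,"linear":[0,0,0],"angular":[0,0,0]},{"gripper":0.018,"linear":[0,0,0],"angular":[0,0,0]}]'

```text
time_s: 20.38
eef_pos: [0.5431, 0.2679, 0.2859]
orientation: [-180.0, -0.0, 83.2]
wrist_force: [-5.1, 0.1, -0.3]
gripper_width: 0.253
grip_force: 28.8
```

Request:
send_rows --increments '[{"gripper":0.018,"linear":[-0.0017,-0.0136,-0.0026],"angular":[0,0,0]},{"gripper":0.018,"linear":[-0.0017,-0.0133,-0.0039],"angular":[0,0,0]},{"gripper":0.018,"linear":[-0.0016,-0.0129,-0.0051],"angular":[0,0,0]},{"gripper":0.018,"linear":[-0.0015,-0.0124,-0.0063],"angular":[0,0,0]},{"gripper":0.018,"linear":[-0.0015,-0.0117,-0.0074],"angular":[0,0,0]},{"gripper":0.018,"linear":[-0.0014,-0.011,-0.0085],"angular":[0,0,0]},{"gripper":0.018,"linear":[-0.0013,-0.0102,-0.0095],"angular":[0,0,0]},{"gripper":0.018,"linear":[-0.0011,-0.0092,-0.0104],"angular":[0,0,0]},{"gripper":0.018,"linear":[-0.001,-0.0082,-0.0112],"angular":[0,0,0]},{"gripper":0.018,"linear":[-0.0009,-0.0072,-0.012],"angular":[0,0,0]}]'

```text
time_s: 21.22
eef_pos: [0.5293, 0.1568, 0.2092]
orientation: [180.0, 0.1, 83.2]
wrist_force: [-7.7, -4.2, 5.8]
gripper_width: 0.251
grip_force: 33.7
```

Request:
send_rows --increments '[{"gripper":0.018,"linear":[-0.0007,-0.006,-0.0126],"angular":[0,0,0]},{"gripper":0.018,"linear":[-0.0006,-0.0048,-0.0131],"angular":[0,0,0]},{"gripper":0.018,"linear":[-0.0004,-0.0036,-0.0135],"angular":[0,0,0]},{"gripper":0.018,"linear":[-0.0003,-0.0023,-0.0138],"angular":[0,0,0]},{"gripper":0.018,"linear":[-0.0001,-0.0011,-0.0139],"angular":[0,0,0]},{"gripper":0.018,"linear":[0,0.0002,-0.014],"angular":[0,0,0]},{"gripper":0.018,"linear":[0.0002,0.0015,-0.0139],"angular":[0,0,0]},{"gripper":0.018,"linear":[0.0003,0.0028,-0.0137],"angular":[0,0,0]},{"gripper":0.018,"linear":[0,0,0],"angular":[0,0,0]},{"gripper":0.018,"linear":[0,0,0],"angular":[0,0,0]}]'

```text
time_s: 22.05
eef_pos: [0.5275, 0.1434, 0.0988]
orientation: [-179.8, 0.2, 83.2]
wrist_force: [-5.7, -8.0, -1.5]
gripper_width: 0.252
grip_force: 34.9
```

Request:
send_rows --increments '[{"gripper":0.018,"linear":[0.0003,0.003,-0.0067],"angular":[0,0,0]},{"gripper":0.018,"linear":[0.0003,0.003,-0.0067],"angular":[0,0,0]},{"gripper":0.018,"linear":[0.0003,0.0025,-0.0055],"angular":[0,0,0]},{"gripper":0.018,"linear":[0.0003,0.0025,-0.0045],"angular":[0,0,0]},{"gripper":0.018,"linear":[0,0,0],"angular":[0,0,0]},{"gripper":0.018,"linear":[0,0,0],"angular":[0,0,0]}]'

```text
time_s: 22.55
eef_pos: [0.5287, 0.1532, 0.0754]
orientation: [-179.9, 0.4, 83.1]
wrist_force: [-4.4, -13.6, -4.9]
gripper_width: 0.245
grip_force: 33.0
```

```bash
python3 - <<'E'
from tool import *
rep()
c=wrist("pics/w11.png")
im=cv2.imread("pics/w11.png")
m=(im.max(2)<45).astype(np.uint8); n,l,st,ce=cv2.connectedComponentsWithStats(m)
for i in range(1,n):
    if st[i,4]>300: print(st[i],ce[i])
E
```

```text
t 22.55 tcp [0.5287 0.1532 0.0754] rack mm [ -1.1744 -33.6182  84.0071] rot err to des (world rotvec) [ 0.3051 -0.379   1.541 ]
F rack [ -2.706  -14.8446   1.4672] M [-2.3869  0.6869 -0.1103] w 0.02095872124316412 33.042240142822266 j [ 16.3126  21.8282 -12.9468  55.4933  -0.2782 113.1841]
[ 245  250   71   84 2419] [280.2679 297.2013]
[551 263   9  75 348] [556.5172 309.4511]
[    0   271   560   149 46243] [279.7869 366.8036]
```

Request:
send_rows --increments '[{"gripper":0.018,"linear":[0,0,-0.0022],"angular":[0,0,0]},{"gripper":0.018,"linear":[0,0,-0.0022],"angular":[0,0,0]},{"gripper":0.018,"linear":[0,0,0],"angular":[0,0,0]},{"gripper":0.018,"linear":[0,0,0],"angular":[0,0,0]}]'

```text
time_s: 22.93
eef_pos: [0.529, 0.1548, 0.0717]
orientation: [-179.9, 0.2, 83.2]
wrist_force: [-5.5, -5.8, -2.8]
gripper_width: 0.247
grip_force: 33.3
```

```bash
python3 - <<'E'
from tool import *
rep()
E
```

```text
t 22.9333 tcp [0.529  0.1548 0.0717] rack mm [ -1.076  -33.7163  79.9739] rot err to des (world rotvec) [ 0.3019 -0.3808  1.5393]
F rack [-4.7067 -7.0197  0.1659] M [-0.8619  0.9294 -0.0563] w 0.021118546765730654 33.30435812473297 j [ 16.3629  22.0191 -13.2597  54.889   -0.099  113.1761]
```

Request:
send_rows --increments '[{"gripper":0.018,"linear":[0.0001,0.0008,-0.0018],"angular":[0,0,0]},{"gripper":0.018,"linear":[0,0.0004,-0.0009],"angular":[0,0,0]},{"gripper":0.018,"linear":[0,0,0],"angular":[0,0,0]},{"gripper":0.018,"linear":[0,0,0],"angular":[0,0,0]}]'

```text
time_s: 23.27
eef_pos: [0.5291, 0.156, 0.0691]
orientation: [-179.9, 0.2, 83.2]
wrist_force: [-5.1, -5.0, -1.2]
gripper_width: 0.25
grip_force: 33.2
```

```bash
python3 - <<'E'
from tool import *
rep()
E
```

```text
t 23.2667 tcp [0.5291 0.156  0.0691] rack mm [ -1.0909 -33.6869  77.0259] rot err to des (world rotvec) [ 0.3017 -0.3807  1.5393]
F rack [-4.463  -5.6086  1.271 ] M [-0.83    0.9101 -0.0457] w 0.02134660752454968 33.23316156864166 j [ 16.4843  22.1994 -13.416   54.5455  -0.0981 113.2959]
```

Request:
send_rows --increments '[{"gripper":0.06,"linear":[0,0,0],"angular":[0,0,0]},{"gripper":0.06,"linear":[0,0,0],"angular":[0,0,0]},{"gripper":0.06,"linear":[0,0,0],"angular":[0,0,0]},{"gripper":0.06,"linear":[0,0,0.02],"angular":[0,0,0]},{"gripper":0.06,"linear":[0,0,0.03],"angular":[0,0,0]},{"gripper":0.06,"linear":[0,0,0.02],"angular":[0,0,0]},{"gripper":0,"linear":[0,0,0],"angular":[0,0,0]},{"gripper":0,"linear":[0,0,0],"angular":[0,0,0]},{"gripper":0,"linear":[0,0,0],"angular":[0,0,0]},{"gripper":0,"linear":[0,0,0],"angular":[0,0,0]}]'

```text
time_s: 24.1
eef_pos: [0.5291, 0.1569, 0.1373]
orientation: [-179.9, 0.1, 83.2]
wrist_force: [-0.4, -0.0, -0.4]
gripper_width: 0.14
grip_force: 0.0
```

```bash
python3 - <<'E'
from tool import *
rep()
c=wrist("pics/w12.png")
R,t=rack(SEAT)
for a in (-.05,0,.05,.1): 
    g=R@[0,.12-.15*np.cos(a),.093+.15*np.sin(a)]+t; print(a,g,proj(c,g),proj(K["top"],g),proj(K["scene"],g))
def blobs(im,x0,x1,y0,y1,th=45,mn=20):
    m=(im.max(2)<th).astype(np.uint8)[y0:y1,x0:x1]; n,l,st,ce=cv2.connectedComponentsWithStats(m)
    for i in range(1,n):
        if st[i,4]>mn: print(st[i]+[x0,y0,0,0,0],ce[i]+[x0,y0])
blobs(cv2.imread("pics/w12.png"),230,330,150,330)
f=arm.grab_frame("scene")["color"];cv2.imwrite("pics/s12.png",f); print("scene");blobs(f,225,265,185,225,45,5)
f=cv2.imread("pics/scene0.png");print("scene0");blobs(f,225,265,185,225,45,5)
f=cv2.imread("pics/w2.png");print("w2");blobs(f,230,330,150,330)
E
```

```text
t 24.1 tcp [0.5291 0.1569 0.1373] rack mm [ -1.2701  -4.0648 138.4852] rot err to des (world rotvec) [ 0.3009 -0.3817  1.5385]
F rack [-0.3929 -0.2286 -0.3472] M [-0.0327 -0.004  -0.0137] w 0.011964604865794847 0.0 j [ 16.5354  19.0469  -7.2748  63.8266  -0.0273 113.3189]
-0.05 [0.5302 0.1558 0.0784] [281.47   228.2473] [234.646  217.2869] [243.8061 204.0787]
0 [0.5298 0.1525 0.0851] [281.4539 237.0438] [235.6334 217.0069] [244.4395 202.9324]
0.05 [0.5294 0.1495 0.092 ] [281.4408 245.8766] [236.4897 216.6987] [245.001  201.6784]
0.1 [0.5291 0.1469 0.099 ] [281.431  254.7561] [237.2102 216.3624] [245.4882 200.3187]
[ 230  227  100  103 4355] [279.4168 289.8606]
scene
[238 185   4   5  17] [239.7059 186.7059]
[245 185   2   4   8] [245.5 186.5]
[241 199   9   8  40] [244.975 202.375]
scene0
[241 199   9   7  35] [244.9714 202.2571]
w2
[262 221  37  28 775] [279.9935 237.5342]
```

Request:
send_rows --increments '[{"gripper":0,"linear":[0,-0.004,0],"angular":[0,0,0]},{"gripper":0,"linear":[0,0,-0.015],"angular":[0,0,0]},{"gripper":0,"linear":[0,0,-0.015],"angular":[0,0,0]},{"gripper":0,"linear":[0,0,-0.006],"angular":[0,0,0]},{"gripper":0,"linear":[0,0,0],"angular":[0,0,0]},{"gripper":0,"linear":[0,0,0],"angular":[0,0,0]}]'

```text
time_s: 24.7
eef_pos: [0.5293, 0.1528, 0.102]
orientation: [-179.9, 0.1, 83.2]
wrist_force: [-0.6, 0.1, 0.1]
gripper_width: -0.002
grip_force: 0.0
```

```bash
python3 - <<'E'
from tool import *
s=arm.state();print(s["eef_pos"],s["wrist_force"])
E
```

```text
[0.5293 0.1528 0.102 ] [-0.5688  0.1277  0.1141]
```

Request:
send_rows --increments '[{"gripper":0,"linear":[0,0,-0.002],"angular":[0,0,0]},{"gripper":0,"linear":[0,0,-0.002],"angular":[0,0,0]},{"gripper":0,"linear":[0,0,-0.001],"angular":[0,0,0]},{"gripper":0,"linear":[0,0,0],"angular":[0,0,0]}]'

```text
time_s: 25.03
eef_pos: [0.5296, 0.153, 0.0973]
orientation: [-180.0, 0.1, 83.2]
wrist_force: [0.6, -0.5, -0.2]
gripper_width: 0.003
grip_force: 0.0
```

Request:
send_rows --increments '[{"gripper":0,"linear":[0,0,-0.001],"angular":[0,0,0]},{"gripper":0,"linear":[0,0,-0.001],"angular":[0,0,0]},{"gripper":0,"linear":[0,0,0],"angular":[0,0,0]},{"gripper":0,"linear":[0,0,0],"angular":[0,0,0]}]'

```text
time_s: 25.37
eef_pos: [0.5295, 0.153, 0.0952]
orientation: [-179.9, 0.1, 83.2]
wrist_force: [0.0, 0.2, -0.2]
gripper_width: 0.001
grip_force: 0.0
```

Request:
send_rows --increments '[{"gripper":0,"linear":[0,0,-0.001],"angular":[0,0,0]},{"gripper":0,"linear":[0,0,-0.001],"angular":[0,0,0]},{"gripper":0,"linear":[0,0,0],"angular":[0,0,0]},{"gripper":0,"linear":[0,0,0],"angular":[0,0,0]}]'

```text
time_s: 25.7
eef_pos: [0.5298, 0.1531, 0.0942]
orientation: [180.0, 0.0, 83.2]
wrist_force: [-3.6, 0.3, 10.4]
gripper_width: 0.002
grip_force: 5.3
```

Request:
send_rows --increments '[{"gripper":0,"linear":[0,0,0.005],"angular":[0,0,0]},{"gripper":0,"linear":[0,-0.005,0.02],"angular":[0,0,0]},{"gripper":0,"linear":[0,-0.01,0.03],"angular":[0,0,0]},{"gripper":0,"linear":[0,-0.01,0.03],"angular":[0,0,0]},{"gripper":0,"linear":[0,0,0.02],"angular":[0,0,0]},{"gripper":0,"linear":[0,0,0],"angular":[0,0,0]},{"gripper":0,"linear":[0,0,0],"angular":[0,0,0]},{"gripper":0,"linear":[0,0,0],"angular":[0,0,0]},{"gripper":0,"linear":[0,0,0],"angular":[0,0,0]}]'

```text
time_s: 26.45
eef_pos: [0.5288, 0.128, 0.1969]
orientation: [-179.8, 0.1, 83.2]
wrist_force: [0.4, 0.9, 0.3]
gripper_width: 0.001
grip_force: 0.0
```

```bash
python3 - <<'E'
from tool import *
rep()
c=wrist("pics/w13.png");im=cv2.imread("pics/w13.png")
R,t=rack(SEAT)
for a in (0,.05,.1): print(a,proj(c,R@[0,.12-.15*np.cos(a),.093+.15*np.sin(a)]+t))
m=(im.max(2)<45).astype(np.uint8); n,l,st,ce=cv2.connectedComponentsWithStats(m)
for i in range(1,n):
    if st[i,4]>200 and 200<ce[i][0]<360: print(st[i],ce[i])
g=cv2.cvtColor(im,cv2.COLOR_BGR2GRAY);A,B=proj(c,R@[-.035,-.01,.084]+t),proj(c,R@[-.035,.1,.084]+t)
print([(round(-10+110*i/54),int(cv2.getRectSubPix(g,(5,3),tuple(map(float,A+(B-A)*i/54))).mean())) for i in range(55)])
E
```

```text
t 26.45 tcp [0.5288 0.128  0.1969] rack mm [  2.0789  -4.9394 204.6759] rot err to des (world rotvec) [ 0.3017 -0.3821  1.5384]
F rack [ 0.3203  1.0016 -0.1898] M [-0.0036 -0.0487  0.0328] w 4.747770529480689e-05 0.0 j [ 13.6217  16.4254  -2.0182  71.75    -0.0348 110.4014]
0 [277.2062 173.5493]
0.05 [277.0884 179.139 ]
0.1 [276.9641 184.5561]
[262 163  30  24 572] [276.479  176.6346]
[    0   250   560   170 52976] [280.0264 364.3215]
[(-10, 55), (-8, 54), (-6, 55), (-4, 54), (-2, 61), (0, 81), (2, 61), (4, 74), (6, 81), (8, 71), (10, 78), (12, 88), (14, 92), (16, 97), (19, 102), (21, 97), (23, 91), (25, 78), (27, 77), (29, 112), (31, 130), (33, 142), (35, 142), (37, 113), (39, 152), (41, 142), (43, 160), (45, 163), (47, 164), (49, 154), (51, 145), (53, 115), (55, 62), (57, 87), (59, 108), (61, 126), (63, 137), (65, 143), (67, 120), (69, 134), (71, 154), (74, 139), (76, 159), (78, 158), (80, 156), (82, 156), (84, 157), (86, 156), (88, 156), (90, 156), (92, 156), (94, 156), (96, 156), (98, 157), (100, 157)]
```

```bash
python3 -c "from rig import arm; print(arm.job_done())"
```

```text
the job is handed in; nothing more can be done
None
```

I filed the full-height case between its two neighbours, where the press on its top came up hard at the right height. I then swung the bar back down to its stop (last measured near 0.01 rad), backed the arm clear and handed the job in at about 26 s; the hand-in returned no verdict.

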